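Centre a specimen mount in the V of a bench thickness gauge and close it with the ratchet

ROBOT

A 7-joint arm with a two-finger parallel gripper is mounted at the origin on the work surface. World frame = base frame: x ahead of the robot, y to its left, z up, the work surface at z = 0. Lengths are in mm, angles in rad, forces in N, time in s.
With the tool pointing down it reaches from about 425 to 875 mm from the base axis. Payload 9.9 kg.
Tool frame: the origin (TCP) lies on the centre line of the jaws, within the pads' length; the fingertips stand 22 mm ahead of it and the grasp point (between the pads) lies 3 mm ahead of it; z points along the fingers, y is the direction in which the jaws open and shut (so a half turn about z gives the same grasp; the last joint's range is limited). The gripper opens to 85 mm and grips with 20 to 120 N. Pads are 22 mm wide; open, the fingers measure 114 mm over their backs; the gripper's body (76 mm by 85 mm) begins 54 mm behind the grasp point. The pads swing forward as they close: fully open they stand 13 mm farther back than shut.
Start: joints at [1.071, 0.576, 0.025, 1.437, -0.015, 1.129, -0.057], TCP at [272.652, -617.487, 253.289] pointing down, gripper open.
Joint ranges: [-2.76, 2.76], [-0.34, 2.15], [-1.52, 1.57], [0.19, 2.46], [-1.09, 4.23], [0.17, 1.99], [-2.82, 2.82]. Speed limits (rad/s): [2.22, 2.22, 3.01, 3.01, 3.14, 3.14, 3.14].

INTERFACE

Orientations are given as a unit quaternion [x, y, z, w].
In Python, from cell import robot gives the robot as it stands. The module is installed in compiled form; this text tells all that it offers.
- The arm moves only by the tool servo_tool, never from a script. Its argument "steps" is a list of rows, each an object of numbers: "tx", "ty", "tz": the shift along the tool's x, y, z in m; "wx", "wy", "wz": the turn, a rotation vector about the tool's x, y, z in degrees. In form: [{"tx": .., "ty": .., "tz": .., "wx": .., "wy": .., "wz": ..}, ...]. A call has exactly 5 rows; each row is the pose to reach, as a shift and turn from the pose commanded when the call began, along the tool's axes at that moment; what a row does not reach only later rows make up. A row lasts 1/8 s, in which the tool goes at most 62.5 mm and 10.7 degrees, less where a joint would pass 70% of its speed; a pose out of reach is approached as far as the arm can. A call with a gripper value outside its range is refused whole. "grip" is the finger opening in m, from 0 to 0.0854, set as the call begins (left out, the last holds). The fingers move at their own pace and stop on an object; "grip_force" is the grip in N (left out, the last holds). Time passes only in rows, so rows that repeat a pose let the fingers close, or fill a call up. It gives the time, the measured TCP pose, the force and the opening at its end, in the units of the state.
- robot.read_state(): the state, without advancing time (a new reading comes with each control period).
- robot.snapshot(name): name is "scene" or "top" or "wrist"; returns (picture, depth): 420x560x3 uint8, red, green, blue; 420x560 float32, mm along the optical axis (not along the pixel's ray), 0 where there is no reading.
- robot.camera_info(name): a dict with "fx", "fy", "cx", "cy" (pixels), "extrinsics" (4x4, takes a point from world to camera coordinates). Camera axes: x right, y up, looking along -z (the intrinsics and any distortion apply to the point x, -y, -z); pixel columns grow to the right and rows downward; lengths in mm; the calibration is good to about 2 mm. A picture is of the moment at which its call begins: read the wrist's pose just before it. camera_info takes no time and is no camera call; for the wrist camera it gives the pose at the moment of the call.
- robot.finish_job(): hands the job in, once; it reports no verdict.
Trained networks look in the newest picture that a camera, given by its name, has taken for a name from the list of things; names that differ only in an ending like _2 or _b are one class to them, and where a whole thing is asked for, a point or a joint stands for the part that bears it (a point fixed in the world has none). Each returns a list of dicts, best first, with "p" (0 to 1); they miss things now and then, are a little off and sometimes report something else, mostly with a low value. They report only what shows in the picture. A call takes as long as a camera call. They do not tell look-alikes from the thing itself.
- robot.boxes_of(name, camera): "position" ([column, row] in pixels, amid what is visible of it).
- robot.cut_out(name, camera): "region" (420x560 bool, what is visible of it) and "position" ([column, row] in pixels, amid what is visible of it).
- robot.place_of(name, camera): "position" ([column, row] in pixels: a listed point, or the origin of a listed thing).
The state is a dict: "clock": time; "q": joint angles; "dq": joint speeds; "effort": joint torques, N m; "eef_pos": TCP position; "tool_rot": TCP orientation; "wrist_force": force on the tool from outside, world axes, zero at the start; "moment": the same for the moment, N m; "gripper_width": finger opening in mm.
Only numpy, scipy, OpenCV 4.12 (cv2) and the standard library are available. Lean on these libraries where they do the work, as an engineer would, in place of code of your own. Each camera call takes 0.05 s, during which the arm holds its last target.

TASK

Measure the large round specimen mount that stands on the gauge's steel plate: slide it along the plate into the V guides until it rests against both of them, under the spindle. Then bring the spindle down on it by turning the ratchet knob on top clockwise (seen from above) until the ratchet slips and clicks, and stop before it has slipped half a turn; do not force the spindle down by the thimble. Leave the mount clamped there, and leave the small mount, the lens cap, the mug and the wooden case where they are.

Things in the scene. Friction and masses are not known exactly. Their poses are not given: they have to be found in the camera images.
- seat (a point): Point on top of the gauge's fixed steel plate, 30 mm above the bench, exactly below the spindle: a 50 mm disc that touches both V guides has its axis here. Frame: x points into the V (the way to push), y left, z up. The plate spans x = -140 to +60 and y = -125 to +85 mm from here.
- v_apex (a point): Point on the plate where the inner faces of the V guides would meet, 50 mm beyond the seat along its x; same axes. The guides are two dark steel bars 76 mm long, 14 mm thick, 14 mm high, at 30 degrees either side of x (60 degree V, open to -x, mouth 100 mm wide); inner faces on x = -1.73 |y| from here for |y| = 12 to 50 mm.
- cross_arm (a point): Middle of the white arm that carries the spindle, 42 mm right (-y) of the spindle's axis, 122 mm above the bench; seat's axes. Arm 34 wide (x), 26 high, from y = -56 to +56 mm of here, on a column 42 x 36 mm at its right (-y) end; a boss 33 mm in diameter, 102 to 132 mm above the bench, holds the spindle; a readout on the arm, 36 mm wide, tops out at 150 mm.
- mount: Large specimen mount: a dark resin disc with a bright metal inset in its top face, 50 mm in diameter, 25 mm high, about 90 g, standing on the plate in front of the V. Origin at the centre of its underside, z up. Its polished resin is slippery (friction about 0.3): a light push slides it over the plate and along the guides.
- spindle: Bright measuring spindle, 8 mm in diameter with a domed tip, above the seat. Origin at its tip, which starts 2 to 4.2 mm above the height of the mount's top. It moves only up and down, driven by the thimble: 10 mm down for each full clockwise turn (1.59 mm per rad).
- thimble (a joint): Angle of the micrometer thimble (steel sleeve, 17 mm in diameter, 26 mm long, under the ratchet knob), rad; grows clockwise seen from above, lowering the spindle. It starts between 0.5 and 1.9 and stays where it is left; the tip meets the seated mount at about 3.15, the ratchet slips from about 3.7; let go, it springs back some 0.2 rad, the spindle still pressing.
- ratchet_grip (a point): Centre of the ratchet knob: black ribbed cylinder 20 mm in diameter, 30 mm high, on top of the thimble, on the vertical axis through the seat; top 193 mm above the bench, this point 178 mm. Held by its sides and turned clockwise it carries the thimble along until the spindle presses the mount with about 9 N; then it slips (about 0.02 N m) while the thimble stands still.
- ratchet (a joint): Slip of the ratchet knob relative to the thimble, rad; 0 at the start, grows only when the knob is turned on clockwise with the spindle stopped (each 20 degrees, 0.35 rad, of slip is one click).
- small_mount: Bystander: a smaller dark resin disc, 30 mm in diameter, 18 mm high, on the bench left of the gauge. Origin at the centre of its underside.
- lens_cap: Bystander: black lens cap, 54 mm in diameter, 14 mm high, on the bench right of the gauge. Origin at the centre of its underside.
- mug: Bystander: white mug, 76 mm in diameter, 90 mm high, on the bench right of the gauge. Origin at the centre of its underside.
- block_case: Bystander: closed wooden gauge-block case, 60 x 90 x 24 mm, on the bench left of the gauge. Origin at the centre of its underside.
There are look-alikes about, which are no part of the job. What is shaped like the mount but blue is not meant.

How it is judged (in metres and radians):
On the way, in this order (a step that is already met when the one before it is completed fails the run):
1. the mount stands in the V, against both guides, flat on the plate, the spindle not yet on it (distance between mount and seat below 0.003 m and contact force between spindle and mount below 0.2 N), for 0.2 s.
2. the ratchet slips with the spindle down on the mount (value of joint ratchet above 0.3 rad and contact force between spindle and mount above 1 N), for 0.1 s.
At the end, for the whole second after the job is handed in: The large mount stands still and flat in the V, its axis within 3 mm of the seat (so against both guides), the spindle rests on it with more than 1 N, and the ratchet has slipped by at least one click (0.3 rad) and less than half a turn (3.2 rad) (all of step 2 and distance between mount and seat below 0.003 m and angle between mount's own z axis and vertical below 0.03 rad and value of joint ratchet below 3.2 rad and linear speed of mount below 0.005 m/s); the robot touches nothing.
It fails at once if the ratchet is slipped by more than half a turn (value of joint ratchet above 3.2 rad).
It fails at once if the spindle is forced on the mount with more than 20 N (contact force between spindle and mount above 20 N).
It fails at once if the mount is tipped over (angle between mount's own z axis and vertical above 0.5 rad).
It fails at once if a bystander is moved by more than 20 mm (distance of any of small_mount, lens_cap, mug, block_case from where it was at the start of the episode above 0.02 m).
It also fails if it takes over 72 s, if anything falls off the work surface, if the arm or the gripper's body presses on something with over 40 N, if the wrist force passes 120 N, or if a joint passes its speed limit or range.

## Working session

There is one attempt and no reset: what is moved stays moved. The work goes in short steps, Python scripts to look and compute and a tool call to move; the robot and the scene stay as the last step left them, time stands still between calls to the robot, and variables do not carry over. Pictures are saved under pics/ and viewed, and the job is handed in when it is done.

Besides the shell and the picture viewer there is one more tool, called after ">>>" as a command line: name --argument value ..., lists and objects as JSON in quotes. servo_tool: Moves the arm, as the interface text tells. Its arguments: {"type":"object","properties":{"steps":{"type":"array","items":{"type":"object","properties":{"tx":{"type":"number"},"ty":{"type":"number"},"tz":{"type":"number"},"wx":{"type":"number"},"wy":{"type":"number"},"wz":{"type":"number"}}}},"grip":{"type":"number"},"grip_force":{"type":"number"}},"required":["steps"]}

```bash
mkdir -p pics
python3 - <<'E'
from cell import robot
import cv2,numpy as np
s=robot.read_state();print({k:np.round(v,3) for k,v in s.items()})
for n in("scene","top","wrist"):
    im,d=robot.snapshot(n);cv2.imwrite(f"pics/{n}0.png",im[:,:,::-1]);np.save(f"pics/{n}0.npy",d)
    i=robot.camera_info(n);print(n,i["fx"],i["fy"],i["cx"],i["cy"],np.round(i["extrinsics"],3).tolist(),[k for k in i])
E
```

```text
{'clock': np.float64(0.0), 'q': array([ 1.071,  0.576,  0.025,  1.438, -0.015,  1.129, -0.057]), 'dq': array([-0.   , -0.001,  0.   , -0.001,  0.   ,  0.001, -0.002]), 'effort': array([ 0.0000e+00, -7.6576e+01,  2.2500e+00, -2.8597e+01,  1.5000e-02,
        1.3000e-02,  0.0000e+00]), 'eef_pos': array([ 272.447, -617.133,  252.468]), 'tool_rot': array([ 0.978,  0.206, -0.   , -0.001]), 'wrist_force': array([-0.611, -0.479,  1.343]), 'moment': array([ 0.007,  0.048, -0.007]), 'gripper_width': np.float64(85.243)}
scene 530.3791500235586 530.3791500235586 280.90999036432964 208.73946403956708 [[-0.583, 0.812, 0.019, 345.766], [-0.478, -0.363, 0.8, 208.296], [0.657, 0.457, 0.6, -1373.383], [0.0, 0.0, 0.0, 1.0]] ['fx', 'fy', 'cx', 'cy', 'extrinsics']
top 408.7277209580943 408.7277209580943 290.49069749245785 201.75911207266552 [[-0.017, -1.0, -0.005, 15.397], [0.997, -0.017, 0.073, -619.25], [-0.073, -0.004, 0.997, -944.536], [0.0, 0.0, 0.0, 1.0]] ['fx', 'fy', 'cx', 'cy', 'extrinsics']
wrist 337.78632679405234 337.78632679405234 275.834352830315 212.7948049594289 [[0.404, -0.915, -0.001, -673.79], [0.88, 0.389, -0.274, 34.7], [0.251, 0.11, 0.962, -379.405], [0.0, 0.0, 0.0, 1.0]] ['fx', 'fy', 'cx', 'cy', 'extrinsics']
```

View pics/scene0.png

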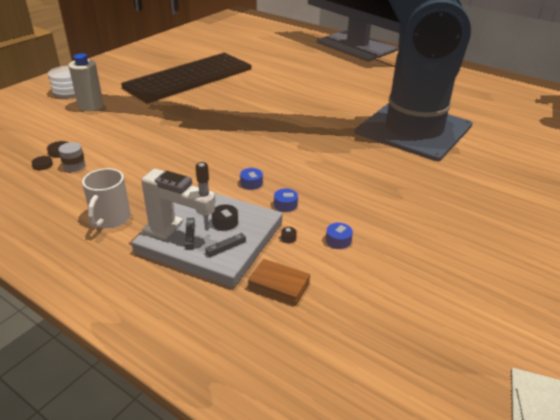

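View pics/top0.png

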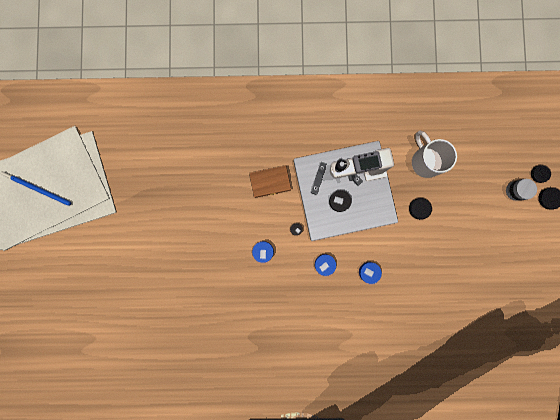

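View pics/wrist0.png

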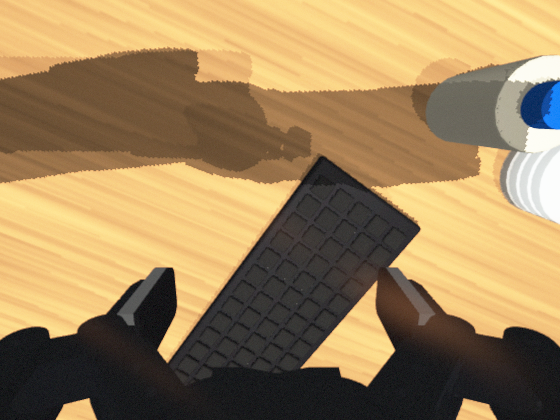

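```bash
cat > h.py <<'E'
from cell import robot
import cv2,numpy as np
def K(i): return i["fx"],i["fy"],i["cx"],i["cy"]
def ray(i,p):
    fx,fy,cx,cy=K(i);E=np.array(i["extrinsics"]);R,t=E[:3,:3],E[:3,3]
    d=np.array([(p[0]-cx)/fx,-(p[1]-cy)/fy,-1.]);return -R.T@t, R.T@d
def atz(i,p,z):
    o,d=ray(i,p);return o+d*(z-o[2])/d[2]
def cloud(i,dep):
    fx,fy,cx,cy=K(i);E=np.array(i["extrinsics"]);R,t=E[:3,:3],E[:3,3]
    v,u=np.mgrid[:dep.shape[0],:dep.shape[1]]
    c=np.stack([(u-cx)/fx*dep,-(v-cy)/fy*dep,-dep],-1)
    return (c-t)@R
def proj(i,P):
    fx,fy,cx,cy=K(i);E=np.array(i["extrinsics"]);c=E[:3,:3]@np.array(P)+E[:3,3]
    return np.array([fx*c[0]/-c[2]+cx,fy*-c[1]/-c[2]+cy])
E
python3 - <<'E'
from h import *
for cam in("top","scene"):
    i=robot.camera_info(cam)
    for n,z in(("seat",30),("v_apex",30),("mount",30),("ratchet_grip",178),("spindle",57),("cross_arm",122),("small_mount",0),("lens_cap",0),("mug",0),("block_case",0)):
        r=robot.place_of(n,cam)
        for q in r[:2]: print(cam,n,round(q["p"],2),np.round(q["position"],1),np.round(atz(i,q["position"],z),1))
i=robot.camera_info("top");d=np.load("pics/top0.npy");P=cloud(i,d)
m=(abs(P[...,2]-30)<5);m&=(P[...,0]>450)&(P[...,0]<900)&(abs(P[...,1]+100)<200)
m=cv2.morphologyEx(m.astype(np.uint8),cv2.MORPH_OPEN,np.ones((3,3)))
n,l,st,_=cv2.connectedComponentsWithStats(m);k=1+np.argmax(st[1:,4]);print(st[k])
print("plate z",np.median(P[l==k][:,2]))
c=cv2.convexHull(P[l==k][:,:2].astype(np.float32));r=cv2.minAreaRect(c);print(r,cv2.boxPoints(r))
for uv in((340,201),(343,165)):
    print(uv,P[uv[1]-2:uv[1]+3,uv[0]-2:uv[0]+3].mean((0,1)))
im=cv2.imread("pics/top0.png")
cv2.imwrite("pics/topc.png",cv2.resize(im[120:290,240:450],None,fx=3.8,fy=3.5,interpolation=cv2.INTER_CUBIC))
im=cv2.imread("pics/scene0.png")
cv2.imwrite("pics/scenec.png",cv2.resize(im[150:310,70:370],None,fx=2.6,fy=2.6,interpolation=cv2.INTER_CUBIC))
E
```

```text
top seat 0.76 [332.1 174. ] [682.9 -94.2  30. ]
top seat 0.6 [268.  184.7] [660.1  57.3  30. ]
top v_apex 0.87 [328.3 157.2] [723.1 -86.2  30. ]
top mount 0.93 [262.7 252. ] [502.7  71.7  30. ]
top mount 0.79 [338.2 200. ] [ 621.1 -107.1   30. ]
top ratchet_grip 0.48 [340.9 162. ] [686.  -97.6 178. ]
top ratchet_grip 0.24 [358.1 168.1] [ 673.1 -131.6  178. ]
top cross_arm 0.91 [356.2 168.7] [ 680.5 -136.7  122. ]
top small_mount 0.62 [297.6 229.1] [554.7 -10.9   0. ]
top small_mount 0.37 [340.7 197.3] [ 629.9 -116.7    0. ]
top lens_cap 0.75 [416.9 207.5] [ 602. -300.    0.]
top mug 0.57 [426.4 162.3] [ 711.8 -327.4    0. ]
top block_case 0.56 [271.4 183.1] [667.3  50.8   0. ]
scene seat 0.75 [206.8 241.8] [684.5 -98.5  30. ]
scene v_apex 0.66 [193.3 256.1] [726.9 -91.5  30. ]
scene v_apex 0.2 [201.7 174.3] [ 526.6 -255.4   30. ]
scene mount 0.97 [336.6 238.4] [535.7  83.1  30. ]
scene mount 0.76 [283.8 202.4] [503.4 -57.9  30. ]
scene ratchet_grip 0.53 [201.7 172.7] [684.4 -96.9 178. ]
scene spindle 0.49 [205.4 228.6] [ 681.7 -101.9   57. ]
scene spindle 0.27 [278.9 286.5] [719.5  85.9  57. ]
scene cross_arm 0.76 [181.7 194.4] [ 694.1 -139.4  122. ]
scene small_mount 0.59 [287.6 235.1] [551.7 -13.7   0. ]
scene mug 0.97 [110.  217.8] [ 719.8 -325.2    0. ]
scene mug 0.54 [277.4 284.3] [670.4  48.3   0. ]
scene block_case 0.88 [276.5 286.3] [675.2  49.9   0. ]
[ 294  141  104   99 5526]
plate z 29.103388731916084
((645.3782958984375, -124.31380462646484), (199.94830322265625, 209.88377380371094), 11.101011276245117) [[ 527.0693     -40.58441  ]
 [ 567.48016   -246.54109  ]
 [ 763.6873    -208.0432   ]
 [ 723.2764      -2.0865173]]
(340, 201) [ 616.8999888  -108.31499783   54.70325537]
(343, 165) [677.54716576 -99.85545674 192.2684742 ]
```

View pics/topc.png

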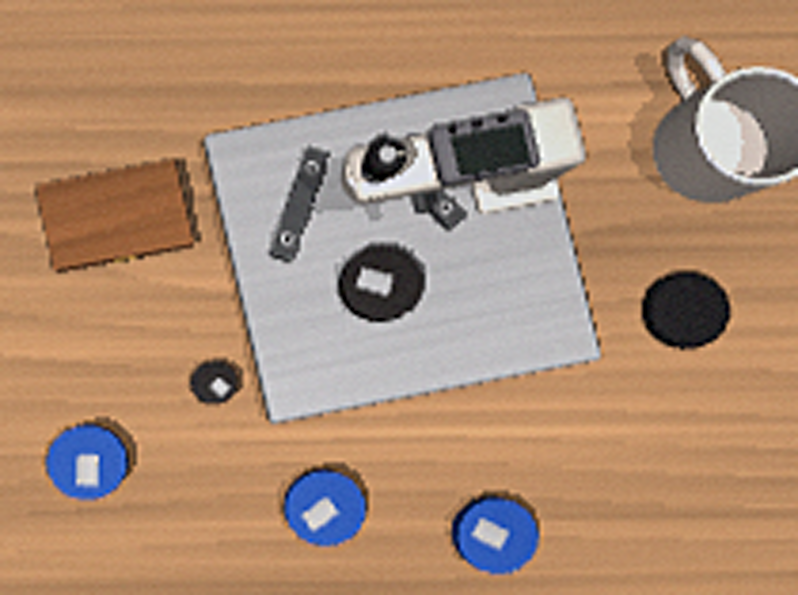

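View pics/scenec.png

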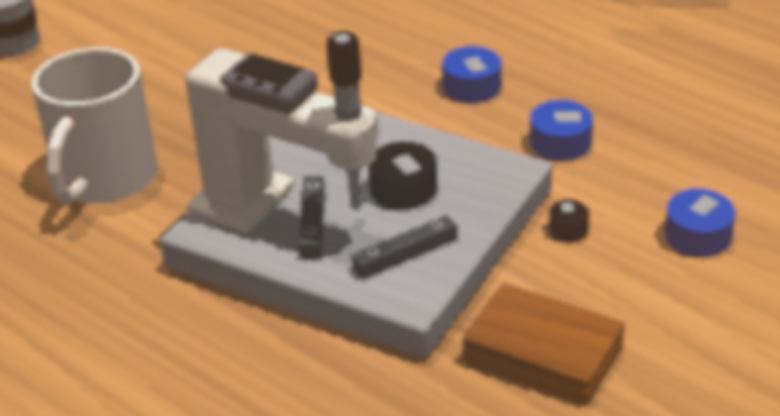

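Candidates in top picture: dark disc (340,201) on the plate in front of the V; blue discs (263,251), (325,265), (370,272); small mount (297,229); lens cap (418,208); far black discs (541,173), (550,198). The crops show (340,201) as a dark disc with a bright inset, standing on the plate, so it fits the description and is my choice. Next I move to a hover behind it.

>>> servo_tool --steps '[{"tx": 0.046, "ty": -0.034}, {"tx": 0.092, "ty": -0.068}, {"tx": 0.138, "ty": -0.102}, {"tx": 0.184, "ty": -0.136}, {"tx": 0.229, "ty": -0.17}]' --grip 0 --grip_force 30

```text
invalid input
```

>>> servo_tool --steps '[{"tx": 0.046, "ty": -0.034, "wz": 2.5}, {"tx": 0.092, "ty": -0.068, "wz": 5}, {"tx": 0.138, "ty": -0.102, "wz": 7.5}, {"tx": 0.184, "ty": -0.136, "wz": 10}, {"tx": 0.229, "ty": -0.17, "wz": 12.7}]'

```text
invalid input
```

>>> servo_tool --steps '[{}, {}, {}, {}, {}]'

```text
invalid input
```

```bash
cat > look.py <<'E'
from h import *
import sys
s=robot.read_state();print({k:np.round(s[k],3).tolist() for k in("clock","eef_pos","tool_rot","q","wrist_force","moment","gripper_width")})
i=robot.camera_info("wrist");im,d=robot.snapshot("wrist")
cv2.imwrite(f"pics/{sys.argv[1]}.png",im[:,:,::-1]);np.save(f"pics/{sys.argv[1]}.npy",d)
import pickle;pickle.dump(i,open(f"pics/{sys.argv[1]}.pkl","wb"))
E
python3 look.py w1
python3 - <<'E'
from h import *
i=robot.camera_info("wrist")
for n,z in(("seat",30),("v_apex",30),("mount",30),("ratchet_grip",178)):
    for q in robot.place_of(n,"wrist")[:2]: print(n,round(q["p"],2),np.round(q["position"],1),np.round(atz(i,q["position"],z),1))
E
```

```text
{'clock': 1.15, 'eef_pos': [272.651, -617.513, 253.304], 'tool_rot': [0.978, 0.206, 0.0, 0.0], 'q': [1.071, 0.576, 0.025, 1.437, -0.015, 1.129, -0.057], 'wrist_force': [-0.297, -0.137, -0.006], 'moment': [-0.007, 0.012, 0.034], 'gripper_width': 85.371}
```

View pics/w1.png

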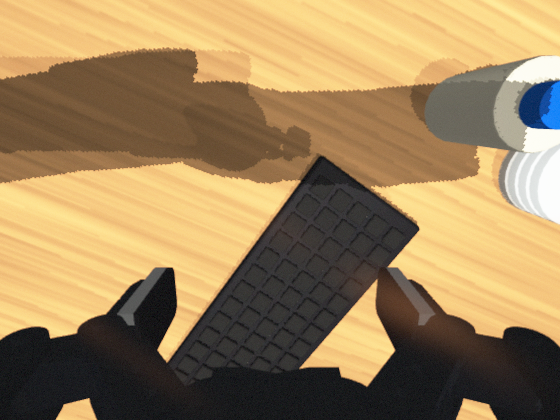

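The arm didn't move, and the picture still shows the keyboard and bottle. The rows probably need all six numbers.

>>> servo_tool --steps '[{"tx": 0.046, "ty": -0.034, "tz": 0, "wx": 0, "wy": 0, "wz": 0}, {"tx": 0.092, "ty": -0.068, "tz": 0, "wx": 0, "wy": 0, "wz": 0}, {"tx": 0.138, "ty": -0.102, "tz": 0, "wx": 0, "wy": 0, "wz": 0}, {"tx": 0.184, "ty": -0.136, "tz": 0, "wx": 0, "wy": 0, "wz": 0}, {"tx": 0.229, "ty": -0.17, "tz": 0, "wx": 0, "wy": 0, "wz": 0}]' --grip 0 --grip_force 30

```text
clock: 2.02
eef_pos: [414.3, -367.8, 253.5]
tool_rot: [0.978, 0.206, 0.0, 0.0]
wrist_force: [0.3, -0.7, -0.5]
gripper_width: 0.2
```

>>> servo_tool --steps '[{"tx": 0.046, "ty": -0.034, "tz": 0, "wx": 0, "wy": 0, "wz": 2.5}, {"tx": 0.092, "ty": -0.068, "tz": 0, "wx": 0, "wy": 0, "wz": 5}, {"tx": 0.138, "ty": -0.102, "tz": 0, "wx": 0, "wy": 0, "wz": 7.5}, {"tx": 0.184, "ty": -0.136, "tz": 0, "wx": 0, "wy": 0, "wz": 10}, {"tx": 0.229, "ty": -0.17, "tz": 0, "wx": 0, "wy": 0, "wz": 12.7}]'

```text
clock: 2.65
eef_pos: [555.2, -119.8, 253.6]
tool_rot: [0.995, 0.096, 0.0, 0.0]
wrist_force: [1.3, -0.7, 0.4]
gripper_width: 0.1
```

>>> servo_tool --steps '[{"tx": 0, "ty": 0, "tz": 0, "wx": 0, "wy": 0, "wz": 0}, {"tx": 0, "ty": 0, "tz": 0, "wx": 0, "wy": 0, "wz": 0}, {"tx": 0, "ty": 0, "tz": 0, "wx": 0, "wy": 0, "wz": 0}, {"tx": 0, "ty": 0, "tz": 0, "wx": 0, "wy": 0, "wz": 0}, {"tx": 0, "ty": 0, "tz": 0, "wx": 0, "wy": 0, "wz": 0}]'

```text
clock: 3.28
eef_pos: [554.0, -122.2, 253.4]
tool_rot: [0.995, 0.096, 0.0, 0.0]
wrist_force: [-0.1, -0.7, -0.4]
gripper_width: -0.1
```

```bash
python3 look.py w2
python3 - <<'E'
from h import *
i=robot.camera_info("wrist")
for n,z in(("seat",30),("v_apex",30),("mount",30),("ratchet_grip",178)):
    for q in robot.place_of(n,"wrist")[:2]: print(n,round(q["p"],2),np.round(q["position"],1),np.round(atz(i,q["position"],z),1))
E
```

```text
{'clock': 3.275, 'eef_pos': [554.049, -122.181, 253.37], 'tool_rot': [0.995, 0.096, 0.0, 0.0], 'q': [0.143, 0.414, -0.013, 1.728, 0.006, 0.999, -1.25], 'wrist_force': [-0.075, -0.66, -0.45], 'moment': [0.014, -0.072, -0.053], 'gripper_width': -0.094}
seat 0.73 [277.2  47.1] [684.3 -97.   30. ]
mount 0.98 [276.6 120.4] [ 619.6 -109.1   30. ]
mount 0.95 [304.1 271.9] [ 465.4 -170.7   30. ]
```

View pics/w2.png

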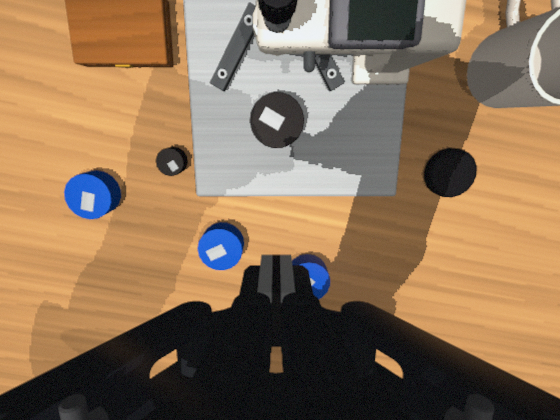

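Run:
```python
from h import *
import pickle
i=pickle.load(open("pics/w2.pkl","rb"));d=np.load("pics/w2.npy");P=cloud(i,d);im=cv2.imread("pics/w2.png")
m=(P[...,2]>49)&(P[...,2]<60)&(np.hypot(P[...,0]-618,P[...,1]+109)<40)
c,r=cv2.minEnclosingCircle(P[m][:,:2].astype(np.float32));print("mount",c,r,P[m].mean(0),m.sum())
print("plate z",np.median(P[150:180,220:270,2]))
y=np.radians(11.1)
ex=np.array([np.cos(y),np.sin(y)]);ey=np.array([-ex[1],ex[0]])
g=(P[...,2]>40)&(P[...,2]<48)&(im.max(2)<90)
g&=(np.hypot(P[...,0]-683,P[...,1]+97)<75)&(np.hypot(P[...,0]-618,P[...,1]+109)>32)
g=cv2.morphologyEx(g.astype(np.uint8),cv2.MORPH_OPEN,np.ones((3,3)))
n,l,st,_=cv2.connectedComponentsWithStats(g)
for k in range(1,n):
    if st[k,4]>60:
        Q=P[l==k];r=cv2.minAreaRect(Q[:,:2].astype(np.float32));print(st[k],Q.mean(0),r)
        w=(Q[:,:2]-[683,-97]);print("seatframe",(w@ex).min(),(w@ex).max(),(w@ey).min(),(w@ey).max())
# plate left/right edges
pm=(abs(P[...,2]-30)<6)
for r in(110,140,170,185):
    us=np.where(pm[r,150:440])[0]+150;print(r,P[r,us[0]][:2],P[r,us[-1]][:2])
```

```text
mount (620.0160522460938, -108.9070816040039) 24.930686950683594 [ 620.48002276 -108.78311509   55.61638226] 2397
plate z 30.536789612326555
[239  23  14  21 176] [688.32237368 -67.91204735  44.4717955 ] ((687.65576171875, -66.53824615478516), (11.329228401184082, 14.683191299438477), 72.20096588134766)
seatframe 1.9411611581411923 17.905484636623065 21.67186756198861 33.24783221135199
[315  54  16  18 197] [ 678.39955853 -140.20036787   44.61990451] ((676.9622802734375, -139.9055633544922), (14.354827880859375, 13.767436027526855), 10.28141975402832)
seatframe -21.36375888338477 -6.928070613094608 -47.916366187528695 -34.14161498971478
110 [612.9260719  -24.02752793] [ 652.84387497 -228.64423874]
140 [584.62659249 -29.5941522 ] [ 624.67158098 -234.79488701]
170 [554.9097045  -35.35955405] [ 594.9922164  -240.36727538]
185 [539.54321095 -38.39555571] [ 579.58955926 -242.57206845]
```

The picture shows the dark disc at (277,119) on the plate, the guides at (235,50) and (330,70), and the closed fingers at (277,280). The mount is at (620,-109) and nearly on the V's centre line. I'll tilt the tool 25° and go down behind it.

>>> servo_tool --steps '[{"tx": 0, "ty": 0, "tz": 0.02, "wx": 0, "wy": 7, "wz": 0}, {"tx": 0, "ty": 0, "tz": 0.06, "wx": 0, "wy": 14, "wz": 0}, {"tx": 0, "ty": 0, "tz": 0.1, "wx": 0, "wy": 20, "wz": 0}, {"tx": 0, "ty": 0, "tz": 0.14, "wx": 0, "wy": 25, "wz": 0}, {"tx": 0, "ty": 0, "tz": 0.17, "wx": 0, "wy": 25, "wz": 0}]'

```text
clock: 4.15
eef_pos: [560.3, -115.6, 128.3]
tool_rot: [0.976, 0.1, 0.191, -0.039]
wrist_force: [-0.2, 0.2, 0.7]
gripper_width: 0.0
```

>>> servo_tool --steps '[{"tx": 0, "ty": 0, "tz": 0, "wx": 0, "wy": 0, "wz": 0}, {"tx": 0, "ty": 0, "tz": 0, "wx": 0, "wy": 0, "wz": 0}, {"tx": 0, "ty": 0, "tz": 0, "wx": 0, "wy": 0, "wz": 0}, {"tx": 0, "ty": 0, "tz": 0, "wx": 0, "wy": 0, "wz": 0}, {"tx": 0, "ty": 0, "tz": 0, "wx": 0, "wy": 0, "wz": 0}]'

```text
clock: 4.78
eef_pos: [560.7, -115.3, 128.9]
tool_rot: [0.976, 0.1, 0.191, -0.038]
wrist_force: [0.3, -0.3, -0.2]
gripper_width: -0.1
```

```bash
python3 look.py w3
python3 - <<'E'
from h import *
im,d=robot.snapshot("scene");cv2.imwrite("pics/s3.png",cv2.resize(im[130:330,70:370,::-1],None,fx=2.6,fy=2.6))
E
```

```text
{'clock': 4.775, 'eef_pos': [560.735, -115.299, 128.905], 'tool_rot': [0.976, 0.1, 0.191, -0.038], 'q': [0.321, 0.485, -0.119, 2.155, -0.709, 0.212, -0.468], 'wrist_force': [0.332, -0.284, -0.154], 'moment': [-0.102, 0.391, -0.027], 'gripper_width': -0.097}
```

View pics/w3.png

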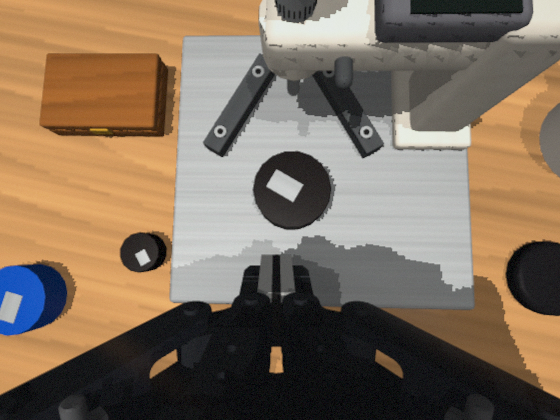

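View pics/s3.png

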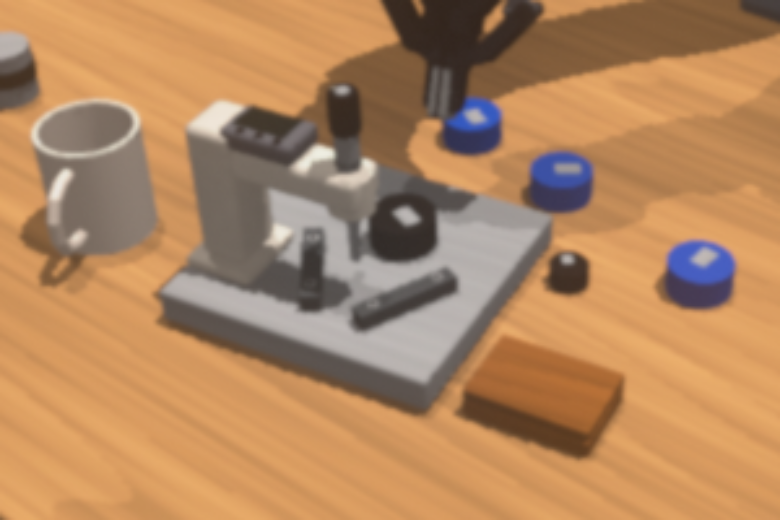

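The tilt ran into a joint limit (q6 at 0.21), so only part of it was reached. The pictures show the mount untouched at (292,190) in the wrist view. I'll measure the gripper's own shape from the wrist depth before choosing a pushing pose.

Run:
```python
from h import *
import pickle
from scipy.spatial.transform import Rotation as R
# camera in tool frame from w2
i2=pickle.load(open("pics/w2.pkl","rb"))
E2=np.array(i2["extrinsics"]);T2=np.eye(4);T2[:3,:3]=R.from_quat([.995,.096,0,0]).as_matrix();T2[:3,3]=[554.05,-122.18,253.37]
CT=E2@T2  # tool->cam
print(np.round(np.linalg.inv(CT),3).tolist())
for nm in("wrist0","w2"):
    d=np.load(f"pics/{nm}.npy");j=dict(i2);j["extrinsics"]=CT
    P=cloud(j,d)
    m=(d>0)&(P[...,2]<45)&(P[...,2]>-200)&(abs(P[...,0])<150)
    Q=P[m];print(nm,len(Q))
    for a in range(-130,30,10):
        s=Q[(Q[:,2]>=a)&(Q[:,2]<a+10)]
        if len(s)>5: print(a,len(s),"x",np.round(np.percentile(s[:,0],[1,99])),"y",np.round(np.percentile(s[:,1],[1,99])))
q=R.from_quat([.976,.1,.191,-.038]).as_matrix();print(q)
```

```text
[[0.0, 0.962, 0.274, 70.399], [1.0, -0.0, -0.001, -1.023], [-0.001, 0.274, -0.962, -121.295], [0.0, 0.0, 0.0, 1.0]]
wrist0 46201
-80 2979 x [17. 21.] y [-30.  28.]
-70 10877 x [ 7. 19.] y [-61.  59.]
-60 10003 x [-6. 19.] y [-67.  66.]
-50 13408 x [-10.  15.] y [-72.  71.]
-40 2443 x [ 7. 15.] y [-70.  68.]
-30 2071 x [-4. 13.] y [-56.  54.]
-20 2017 x [-9. 13.] y [-57.  55.]
-10 1630 x [-10.  12.] y [-57.  55.]
0 773 x [-10.  12.] y [-54.  52.]
w2 49690
-80 2725 x [17. 21.] y [-19.  17.]
-70 12651 x [ 6. 19.] y [-57.  56.]
-60 13508 x [-4. 19.] y [-55.  53.]
-50 7399 x [-7. 18.] y [-48.  46.]
-40 7528 x [-7. 14.] y [-39.  37.]
-30 2994 x [-8. 15.] y [-33.  31.]
-20 1053 x [-9. 13.] y [-13.  11.]
-10 794 x [ 7. 13.] y [-14.  12.]
0 692 x [ 7. 12.] y [-14.  12.]
10 346 x [ 7. 12.] y [-13.  11.]
[[ 0.90708455  0.20961098  0.36504911]
 [ 0.18059352 -0.97712346  0.11231973]
 [ 0.3802415  -0.03595799 -0.92418798]]
```

>>> servo_tool --steps '[{"tx": 0, "ty": 0, "tz": 0, "wx": 0, "wy": -4, "wz": 0}, {"tx": 0, "ty": 0, "tz": 0, "wx": 0, "wy": -8, "wz": 0}, {"tx": 0, "ty": 0, "tz": 0, "wx": 0, "wy": -10, "wz": 0}, {"tx": 0, "ty": 0, "tz": 0, "wx": 0, "wy": -10, "wz": 0}, {"tx": 0, "ty": 0, "tz": 0, "wx": 0, "wy": -10, "wz": 0}]'

```text
clock: 5.5
eef_pos: [560.3, -115.2, 128.4]
tool_rot: [0.989, 0.103, 0.105, -0.03]
wrist_force: [0.2, -1.0, -0.1]
gripper_width: -0.2
```

```bash
cat > st.py <<'E'
from h import *
from scipy.spatial.transform import Rotation as R
s=robot.read_state();M=R.from_quat(s["tool_rot"]).as_matrix();p=s["eef_pos"]
y=np.radians(11.1);ex=np.array([np.cos(y),np.sin(y),0]);ey=np.array([-ex[1],ex[0],0]);S=np.array([683.5,-97,0])
print("t",s["clock"],"p",np.round(p,1),"seatframe",np.round([(p-S)@ex,(p-S)@ey,p[2]],1))
print("tool x,y,z in (ex,ey,ez):");B=np.stack([ex,ey,[0,0,1]]);print(np.round(B@M,3).T)
def w(x,y_,z): return M@np.array([x,y_,z])+p
for n,c in(("front corner",(12,0,22)),("low corner",(-11,0,22)),("body21",(21,0,-75)),("body38",(38,0,-51))):
    v=w(*c)-S;print(n,np.round([v@ex,v@ey,v[2]],1))
print("q",np.round(s["q"],2),"F seat",np.round(B@s["wrist_force"],2),"M",np.round(s["moment"],3),"grip",s["gripper_width"])
E
python3 st.py
```

```text
t 5.5 p [ 560.3 -115.2  128.4] seatframe [-124.4    5.8  128.4]
tool x,y,z in (ex,ey,ez):
[[ 0.977  0.009  0.214]
 [ 0.017 -0.999 -0.037]
 [ 0.214  0.04  -0.976]]
front corner [-108.     6.8  109.5]
low corner [-130.5    6.6  104.6]
body21 [-119.9    3.   206.1]
body38 [-98.2   4.1 186.3]
q [ 0.04  0.52  0.23  2.03 -0.53  0.48 -0.68] F seat [ 0.04 -0.99 -0.12] M [-0.109  0.214 -0.019] grip -0.22402125877506232
```

>>> servo_tool --steps '[{"tx": -0.003, "ty": 0.002, "tz": 0.016, "wx": -1, "wy": 0, "wz": 0}, {"tx": -0.007, "ty": 0.004, "tz": 0.032, "wx": -2.2, "wy": 0, "wz": 0}, {"tx": -0.011, "ty": 0.0063, "tz": 0.052, "wx": -2.2, "wy": 0, "wz": 0}, {"tx": -0.015, "ty": 0.0084, "tz": 0.069, "wx": -2.2, "wy": 0, "wz": 0}, {"tx": -0.015, "ty": 0.0084, "tz": 0.069, "wx": -2.2, "wy": 0, "wz": 0}]'

```text
clock: 6.12
eef_pos: [560.7, -121.5, 56.7]
tool_rot: [0.989, 0.1, 0.106, -0.011]
wrist_force: [-0.2, 0.1, 0.3]
gripper_width: 0.4
```

```bash
python3 st.py; python3 look.py w4
```

```text
t 6.125 p [ 560.7 -121.5   56.7] seatframe [-125.2   -0.4   56.7]
tool x,y,z in (ex,ey,ez):
[[ 0.977  0.007  0.212]
 [ 0.008 -1.    -0.001]
 [ 0.212  0.002 -0.977]]
front corner [-108.8   -0.2   37.8]
low corner [-131.3   -0.4   32.9]
body21 [-120.6   -0.4  134.5]
body38 [-98.9  -0.2 114.6]
q [ 0.1   0.63  0.12  2.09 -0.6   0.27 -0.61] F seat [-0.19  0.15  0.34] M [-0.043  0.197  0.005] grip 0.4218700254803937
{'clock': 6.125, 'eef_pos': [560.728, -121.459, 56.736], 'tool_rot': [0.989, 0.1, 0.106, -0.011], 'q': [0.098, 0.63, 0.121, 2.089, -0.599, 0.274, -0.615], 'wrist_force': [-0.216, 0.106, 0.339], 'moment': [-0.043, 0.197, 0.005], 'gripper_width': 0.422}
```

View pics/w4.png

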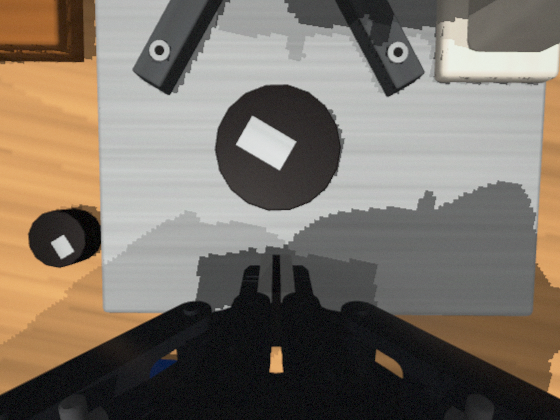

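The finger at (277,260) is in line with the mount at (278,148) and the V mouth, whose corners are at (170,92) and (388,92). Now I'll push.

>>> servo_tool --steps '[{"tx": 0.0117, "ty": 0, "tz": 0.0025, "wx": 0, "wy": 0, "wz": 0}, {"tx": 0.0234, "ty": 0, "tz": 0.005, "wx": 0, "wy": 0, "wz": 0}, {"tx": 0.0352, "ty": 0, "tz": 0.0076, "wx": 0, "wy": 1, "wz": 0}, {"tx": 0.0469, "ty": 0, "tz": 0.0101, "wx": 0, "wy": 2, "wz": 0}, {"tx": 0.0586, "ty": 0, "tz": 0.0127, "wx": 0, "wy": 3, "wz": 0}]'

```text
clock: 6.8
eef_pos: [621.4, -108.6, 57.8]
tool_rot: [0.986, 0.1, 0.133, -0.013]
wrist_force: [-0.9, 0.2, 0.3]
gripper_width: -0.4
```

```bash
python3 st.py; python3 look.py w5
```

```text
t 6.8 p [ 621.4 -108.6   57.8] seatframe [-63.2   0.6  57.8]
tool x,y,z in (ex,ey,ez):
[[ 0.964  0.009  0.266]
 [ 0.009 -1.     0.   ]
 [ 0.266  0.002 -0.964]]
front corner [-45.8   0.7  39.8]
low corner [-67.9   0.5  33.7]
body21 [-62.9   0.6 135.7]
body38 [-40.1   0.8 117.1]
q [ 0.07  0.67  0.11  1.99 -0.62  0.28 -0.64] F seat [-0.84  0.4   0.27] M [-0.062  0.38  -0.014] grip -0.4239316044498144
{'clock': 6.8, 'eef_pos': [621.403, -108.613, 57.803], 'tool_rot': [0.986, 0.1, 0.133, -0.013], 'q': [0.074, 0.668, 0.113, 1.99, -0.618, 0.283, -0.635], 'wrist_force': [-0.903, 0.231, 0.273], 'moment': [-0.062, 0.38, -0.014], 'gripper_width': -0.424}
```

View pics/w5.png

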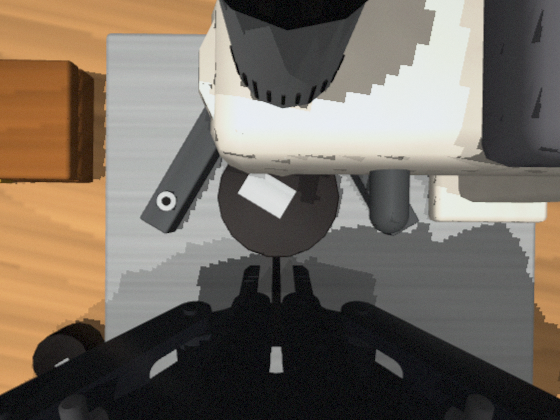

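>>> servo_tool --steps '[{"tx": 0.0019, "ty": 0, "tz": 0.0005, "wx": 0, "wy": 0.7, "wz": 0}, {"tx": 0.0039, "ty": 0, "tz": 0.0011, "wx": 0, "wy": 1.4, "wz": 0}, {"tx": 0.0058, "ty": 0, "tz": 0.0016, "wx": 0, "wy": 2.1, "wz": 0}, {"tx": 0.0077, "ty": 0, "tz": 0.0021, "wx": 0, "wy": 2.8, "wz": 0}, {"tx": 0.0096, "ty": 0, "tz": 0.0027, "wx": 0, "wy": 3.2, "wz": 0}]'

```text
clock: 7.48
eef_pos: [630.4, -107.0, 57.8]
tool_rot: [0.982, 0.1, 0.161, -0.016]
wrist_force: [-0.2, 0.2, -0.7]
gripper_width: -0.0
```

```bash
python3 st.py
```

```text
t 7.475 p [ 630.4 -107.    57.8] seatframe [-54.    0.4  57.8]
tool x,y,z in (ex,ey,ez):
[[ 0.948  0.008  0.319]
 [ 0.009 -1.     0.   ]
 [ 0.319  0.002 -0.948]]
front corner [-35.6   0.5  40.8]
low corner [-57.4   0.3  33.4]
body21 [-58.    0.4 135.6]
body38 [-34.3   0.6 118.2]
q [ 0.14  0.67  0.02  2.01 -0.67  0.2  -0.57] F seat [-0.13  0.24 -0.73] M [-0.079  0.388  0.072] grip -0.025583382426867852
```

>>> servo_tool --steps '[{"tx": 0.0013, "ty": 0, "tz": 0.0004, "wx": 0, "wy": 0, "wz": 0}, {"tx": 0.0027, "ty": 0, "tz": 0.0009, "wx": 0, "wy": 0, "wz": 0}, {"tx": 0.004, "ty": 0, "tz": 0.0013, "wx": 0, "wy": 0, "wz": 0}, {"tx": 0.0053, "ty": 0, "tz": 0.0018, "wx": 0, "wy": 0, "wz": 0}, {"tx": 0.0066, "ty": 0, "tz": 0.0022, "wx": 0, "wy": 0, "wz": 0}]'

```text
clock: 8.1
eef_pos: [637.4, -105.4, 57.8]
tool_rot: [0.982, 0.1, 0.16, -0.016]
wrist_force: [0.2, 0.1, 0.2]
gripper_width: 0.4
```

```bash
python3 st.py; python3 look.py w6;python3 - <<'E'
from h import *
im,d=robot.snapshot("scene");cv2.imwrite("pics/s6.png",cv2.resize(im[130:330,70:370,::-1],None,fx=2.6,fy=2.6))
E
```

```text
t 8.1 p [ 637.4 -105.4   57.8] seatframe [-46.9   0.7  57.8]
tool x,y,z in (ex,ey,ez):
[[ 0.948  0.009  0.318]
 [ 0.009 -1.     0.   ]
 [ 0.318  0.002 -0.948]]
front corner [-28.5   0.8  40.7]
low corner [-50.3   0.6  33.4]
body21 [-50.8   0.7 135.6]
body38 [-27.1   0.9 118.2]
q [ 0.12  0.67  0.04  1.99 -0.67  0.22 -0.58] F seat [0.23 0.11 0.21] M [-0.141  0.385  0.01 ] grip 0.41477536424366795
{'clock': 8.1, 'eef_pos': [637.37, -105.369, 57.768], 'tool_rot': [0.982, 0.1, 0.16, -0.016], 'q': [0.124, 0.672, 0.037, 1.994, -0.668, 0.216, -0.582], 'wrist_force': [0.205, 0.15, 0.205], 'moment': [-0.141, 0.385, 0.01], 'gripper_width': 0.415}
```

View pics/w6.png

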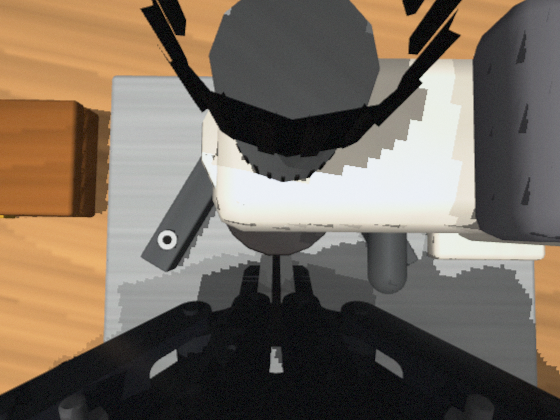

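View pics/s6.png

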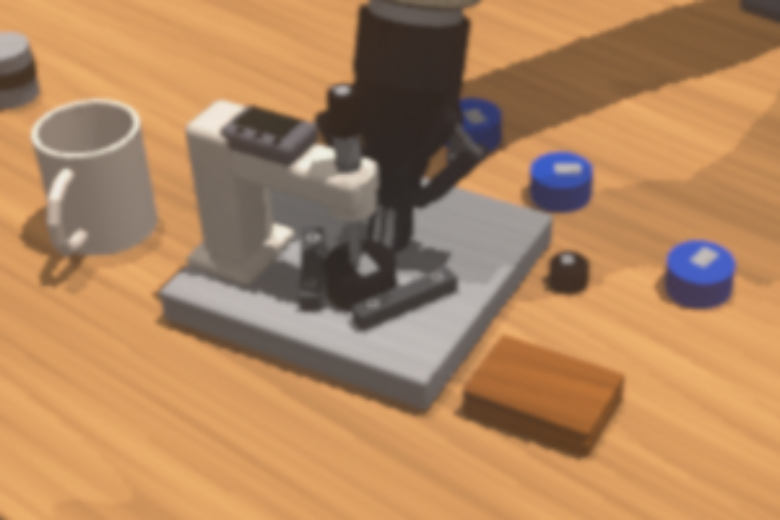

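>>> servo_tool --steps '[{"tx": 0.001, "ty": 0, "tz": 0.0003, "wx": 0, "wy": 0, "wz": 0}, {"tx": 0.0019, "ty": 0, "tz": 0.0006, "wx": 0, "wy": 0, "wz": 0}, {"tx": 0.0024, "ty": 0, "tz": 0.0008, "wx": 0, "wy": 0, "wz": 0}, {"tx": 0.0028, "ty": 0, "tz": 0.001, "wx": 0, "wy": 0, "wz": 0}, {"tx": 0.0028, "ty": 0, "tz": 0.001, "wx": 0, "wy": 0, "wz": 0}]'

```text
clock: 8.82
eef_pos: [640.1, -105.0, 57.7]
tool_rot: [0.982, 0.1, 0.16, -0.016]
wrist_force: [-0.8, -1.2, 1.0]
gripper_width: 0.0
```

```bash
python3 st.py
```

```text
t 8.825 p [ 640.1 -105.    57.7] seatframe [-44.1   0.5  57.7]
tool x,y,z in (ex,ey,ez):
[[ 0.948  0.009  0.318]
 [ 0.009 -1.     0.001]
 [ 0.318  0.002 -0.948]]
front corner [-25.7   0.6  40.7]
low corner [-47.5   0.4  33.4]
body21 [-48.    0.5 135.5]
body38 [-24.3   0.7 118.2]
q [ 0.12  0.67  0.04  1.99 -0.67  0.22 -0.58] F seat [-1.02 -1.03  0.97] M [-0.228  0.589  0.002] grip 0.010786463199463064
```

>>> servo_tool --steps '[{"tx": 0.0005, "ty": 0, "tz": 0.0002, "wx": 0, "wy": 0, "wz": 0}, {"tx": 0.001, "ty": 0, "tz": 0.0003, "wx": 0, "wy": 0, "wz": 0}, {"tx": 0.0014, "ty": 0, "tz": 0.0005, "wx": 0, "wy": 0, "wz": 0}, {"tx": 0.0014, "ty": 0, "tz": 0.0005, "wx": 0, "wy": 0, "wz": 0}, {"tx": 0.0014, "ty": 0, "tz": 0.0005, "wx": 0, "wy": 0, "wz": 0}]'

```text
clock: 9.45
eef_pos: [640.8, -104.8, 57.4]
tool_rot: [0.982, 0.1, 0.16, -0.016]
wrist_force: [-5.6, -1.6, 2.1]
gripper_width: -0.2
```

```bash
python3 st.py
```

```text
t 9.45 p [ 640.8 -104.8   57.4] seatframe [-43.4   0.6  57.4]
tool x,y,z in (ex,ey,ez):
[[ 0.948  0.008  0.317]
 [ 0.009 -1.     0.   ]
 [ 0.317  0.003 -0.948]]
front corner [-25.1   0.8  40.4]
low corner [-46.9   0.6  33.1]
body21 [-47.3   0.6 135.2]
body38 [-23.5   0.8 117.8]
q [ 0.12  0.68  0.05  1.99 -0.67  0.22 -0.59] F seat [-5.82 -0.53  2.08] M [-0.416  1.224 -0.098] grip -0.17169062709596986
```

About 6 N of resistance with the front corner at -25 mm, so it is seated. I'll back off and look.

>>> servo_tool --steps '[{"tx": -0.004, "ty": 0, "tz": -0.0013, "wx": 0, "wy": 0, "wz": 0}, {"tx": -0.019, "ty": 0, "tz": -0.0063, "wx": 0, "wy": 0, "wz": 0}, {"tx": -0.04, "ty": 0, "tz": -0.0133, "wx": 0, "wy": -4, "wz": 0}, {"tx": -0.06, "ty": 0, "tz": -0.02, "wx": 0, "wy": -8, "wz": 0}, {"tx": -0.08, "ty": 0, "tz": -0.027, "wx": 0, "wy": -10, "wz": 0}]'

```text
clock: 10.07
eef_pos: [558.2, -121.3, 58.0]
tool_rot: [0.992, 0.102, 0.074, -0.007]
wrist_force: [0.8, 0.4, -0.6]
gripper_width: 0.5
```

```bash
python3 st.py; python3 look.py w7
python3 - <<'E'
from h import *
i=robot.camera_info("wrist")
for n,z in(("seat",30),("v_apex",30),("mount",30)):
    for q in robot.place_of(n,"wrist")[:2]: print(n,round(q["p"],2),np.round(q["position"],1),np.round(atz(i,q["position"],z),1))
im,d=robot.snapshot("scene");cv2.imwrite("pics/s7.png",cv2.resize(im[130:330,70:370,::-1],None,fx=2.6,fy=2.6))
i=robot.camera_info("scene")
for n,z in(("seat",30),("v_apex",30),("mount",30)):
    for q in robot.place_of(n,"scene")[:3]: print(n,round(q["p"],2),np.round(q["position"],1),np.round(atz(i,q["position"],z),1))
E
```

```text
t 10.075 p [ 558.2 -121.3   58. ] seatframe [-127.6    0.2   58. ]
tool x,y,z in (ex,ey,ez):
[[ 0.989  0.01   0.148]
 [ 0.01  -1.     0.001]
 [ 0.148  0.001 -0.989]]
front corner [-112.5    0.4   38. ]
low corner [-1.353e+02  1.000e-01  3.460e+01]
body21 [-118.     0.4  135.3]
body38 [-97.6   0.6 114.1]
q [-0.01  0.65  0.26  2.05 -0.6   0.38 -0.63] F seat [ 0.89  0.19 -0.56] M [0.004 0.17  0.054] grip 0.50065520379615
{'clock': 10.075, 'eef_pos': [558.215, -121.343, 57.991], 'tool_rot': [0.992, 0.102, 0.074, -0.007], 'q': [-0.007, 0.649, 0.259, 2.046, -0.595, 0.384, -0.631], 'wrist_force': [0.835, 0.359, -0.558], 'moment': [0.004, 0.17, 0.054], 'gripper_width': 0.501}
mount 0.78 [172.6 383.2] [490.4 -81.1  30. ]
seat 0.72 [208.7 242.9] [684.7 -93.7  30. ]
v_apex 0.95 [191.4 256.9] [730.4 -92.7  30. ]
mount 0.96 [336.2 239.4] [538.5  84.   30. ]
mount 0.9 [287.8 203.9] [502.7 -48.7  30. ]
mount 0.85 [205.7 242.5] [687.1 -98.8  30. ]
```

View pics/w7.png

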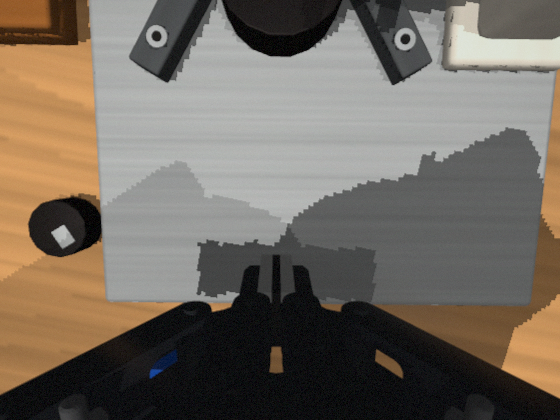

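View pics/s7.png

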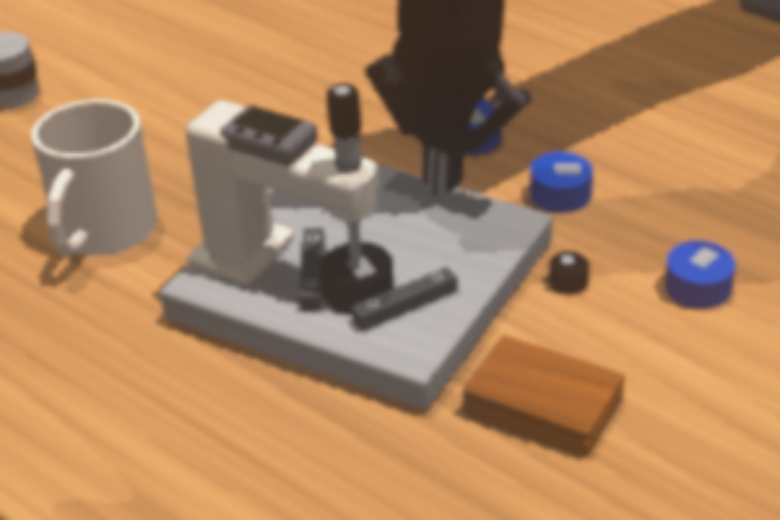

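The mount sits centred in the V: in the wrist view it spans columns 222–342, with the guide corners at 168 and 398. The scene view shows it under the spindle. Next I go up towards the knob.

>>> servo_tool --steps '[{"tx": 0.006, "ty": 0, "tz": -0.0396, "wx": 0, "wy": -2, "wz": 0}, {"tx": 0.012, "ty": 0, "tz": -0.079, "wx": 0, "wy": -4, "wz": 0}, {"tx": 0.018, "ty": 0, "tz": -0.119, "wx": 0, "wy": -6, "wz": 0}, {"tx": 0.024, "ty": 0, "tz": -0.158, "wx": 0, "wy": -8.5, "wz": 0}, {"tx": 0.03, "ty": 0, "tz": -0.198, "wx": 0, "wy": -8.5, "wz": 0}]'

```text
clock: 11.1
eef_pos: [559.8, -120.8, 259.2]
tool_rot: [0.995, 0.102, 0.0, 0.0]
wrist_force: [0.4, -1.0, 0.6]
gripper_width: 0.3
```

>>> servo_tool --steps '[{"tx": 0.02, "ty": 0, "tz": -0.02, "wx": 0, "wy": 0, "wz": 0}, {"tx": 0.04, "ty": 0, "tz": -0.04, "wx": 0, "wy": 0, "wz": 0}, {"tx": 0.06, "ty": 0, "tz": -0.06, "wx": 0, "wy": 0, "wz": 0}, {"tx": 0.06, "ty": 0, "tz": -0.06, "wx": 0, "wy": 0, "wz": 0}, {"tx": 0.06, "ty": 0, "tz": -0.06, "wx": 0, "wy": 0, "wz": 0}]' --grip 0.06

```text
clock: 11.72
eef_pos: [617.0, -109.6, 317.2]
tool_rot: [0.995, 0.101, -0.0, 0.0]
wrist_force: [-0.1, -0.0, -0.1]
gripper_width: 60.1
```

```bash
python3 st.py; python3 look.py w8
python3 - <<'E'
from h import *
import pickle
i=pickle.load(open("pics/w8.pkl","rb"));d=np.load("pics/w8.npy");P=cloud(i,d)
m=(abs(P[...,2]-193)<4)&(np.hypot(P[...,0]-683,P[...,1]+97)<20)
Q=P[m];print(len(Q),Q.mean(0),cv2.minEnclosingCircle(Q[:,:2].astype(np.float32)))
for q in robot.place_of("ratchet_grip","wrist")[:2]: print(round(q["p"],2),np.round(q["position"],1),np.round(atz(i,q["position"],178),1))
E
```

```text
t 11.725 p [ 617.  -109.6  317.2] seatframe [-67.7   0.4 317.2]
tool x,y,z in (ex,ey,ez):
[[ 1.     0.009 -0.   ]
 [ 0.009 -1.     0.   ]
 [-0.    -0.    -1.   ]]
front corner [-55.7   0.5 295.2]
low corner [-78.7   0.3 295.2]
body21 [-46.6   0.6 392.2]
body38 [-29.6   0.8 368.2]
q [-0.26  0.52  0.6   1.49 -0.3   1.23 -0.98] F seat [-0.12  0.   -0.07] M [-0.083 -0.001 -0.014] grip 60.1072038526444
{'clock': 11.725, 'eef_pos': [617.03, -109.588, 317.234], 'tool_rot': [0.995, 0.101, -0.0, 0.0], 'q': [-0.257, 0.516, 0.605, 1.488, -0.302, 1.233, -0.981], 'wrist_force': [-0.121, -0.021, -0.07], 'moment': [-0.083, -0.001, -0.014], 'gripper_width': 60.107}
655 [681.92385405 -96.80905773 193.5683697 ] ((681.923828125, -96.91890716552734), 10.234540939331055)
0.67 [278.5 121.8] [682.5 -97.3 178. ]
```

View pics/w8.png

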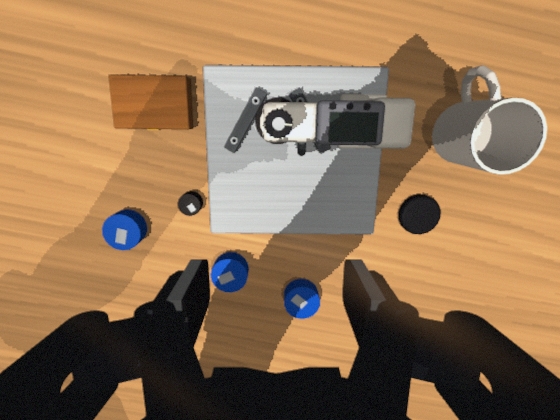

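Knob top found at (279,123), which is (682,-97) with radius 10 mm. Move above it and pre-turn counter-clockwise with open jaws.

>>> servo_tool --steps '[{"tx": 0.014, "ty": 0.0002, "tz": 0, "wx": 0, "wy": 0, "wz": -10}, {"tx": 0.028, "ty": 0.0004, "tz": 0, "wx": 0, "wy": 0, "wz": -20}, {"tx": 0.042, "ty": 0.0006, "tz": 0, "wx": 0, "wy": 0, "wz": -30}, {"tx": 0.056, "ty": 0.0008, "tz": 0, "wx": 0, "wy": 0, "wz": -40}, {"tx": 0.0664, "ty": 0.0008, "tz": 0, "wx": 0, "wy": 0, "wz": -50}]'

```text
clock: 12.45
eef_pos: [682.9, -96.7, 317.5]
tool_rot: [0.857, 0.515, -0.0, -0.0]
wrist_force: [0.4, 0.3, -0.7]
gripper_width: 60.1
```

>>> servo_tool --steps '[{"tx": 0, "ty": 0, "tz": 0.02, "wx": 0, "wy": 0, "wz": 0}, {"tx": 0, "ty": 0, "tz": 0.04, "wx": 0, "wy": 0, "wz": 0}, {"tx": 0, "ty": 0, "tz": 0.06, "wx": 0, "wy": 0, "wz": 0}, {"tx": 0, "ty": 0, "tz": 0.08, "wx": 0, "wy": 0, "wz": 0}, {"tx": 0, "ty": 0, "tz": 0.08, "wx": 0, "wy": 0, "wz": 0}]'

```text
clock: 13.08
eef_pos: [681.7, -96.6, 236.3]
tool_rot: [0.859, 0.512, -0.001, -0.001]
wrist_force: [-0.3, -0.1, 0.4]
gripper_width: 59.5
```

```bash
python3 st.py; python3 look.py w9
python3 - <<'E'
from h import *
import pickle
i=pickle.load(open("pics/w9.pkl","rb"));d=np.load("pics/w9.npy");P=cloud(i,d)
m=(abs(P[...,2]-193)<4)&(np.hypot(P[...,0]-683,P[...,1]+97)<20)
Q=P[m];print(len(Q),Q.mean(0),cv2.minEnclosingCircle(Q[:,:2].astype(np.float32)))
E
```

```text
t 13.075 p [681.7 -96.6 236.3] seatframe [ -1.7   0.7 236.3]
tool x,y,z in (ex,ey,ez):
[[ 0.636  0.772 -0.001]
 [ 0.772 -0.636 -0.003]
 [-0.003  0.001 -1.   ]]
front corner [  5.9  10.  214.3]
low corner [ -8.7  -7.8 214.3]
body21 [ 11.9  16.9 311.3]
body38 [ 22.7  30.  287.3]
q [-0.11  0.63  0.34  1.42 -0.22  1.12 -0.24] F seat [-0.3  0.   0.4] M [ 0.006 -0.069  0.016] grip 59.503987144406416
{'clock': 13.075, 'eef_pos': [681.729, -96.623, 236.309], 'tool_rot': [0.859, 0.512, -0.001, -0.001], 'q': [-0.113, 0.634, 0.338, 1.425, -0.219, 1.123, -0.236], 'wrist_force': [-0.298, -0.054, 0.397], 'moment': [0.006, -0.069, 0.016], 'gripper_width': 59.504}
1115 [682.09576088 -95.81832573 193.41903872] ((681.6026000976562, -96.49893951416016), 10.413453102111816)
```

View pics/w9.png

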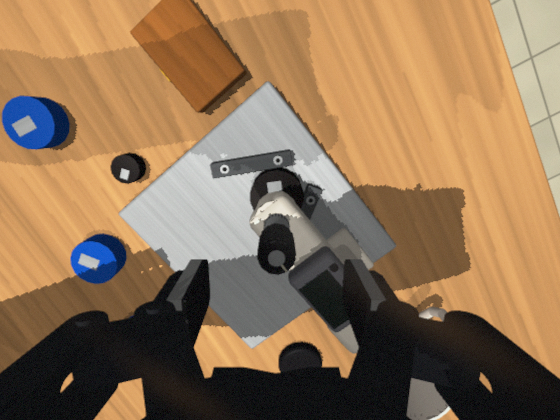

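The knob at (277,240) is between the open jaws. q7 falls as I turn clockwise, so I turn further counter-clockwise first to have the full range.

>>> servo_tool --steps '[{"tx": 0, "ty": 0, "tz": 0, "wx": 0, "wy": 0, "wz": -10}, {"tx": 0, "ty": 0, "tz": 0, "wx": 0, "wy": 0, "wz": -20}, {"tx": 0, "ty": 0, "tz": 0, "wx": 0, "wy": 0, "wz": -30}, {"tx": 0, "ty": 0, "tz": 0, "wx": 0, "wy": 0, "wz": -40}, {"tx": 0, "ty": 0, "tz": 0, "wx": 0, "wy": 0, "wz": -50}]'

```text
clock: 13.75
eef_pos: [683.4, -97.2, 239.5]
tool_rot: [0.56, 0.829, 0.0, 0.001]
wrist_force: [0.1, -0.3, -0.3]
gripper_width: 60.3
```

>>> servo_tool --steps '[{"tx": 0, "ty": 0, "tz": 0, "wx": 0, "wy": 0, "wz": -10}, {"tx": 0, "ty": 0, "tz": 0, "wx": 0, "wy": 0, "wz": -20}, {"tx": 0, "ty": 0, "tz": 0, "wx": 0, "wy": 0, "wz": -30}, {"tx": 0, "ty": 0, "tz": 0, "wx": 0, "wy": 0, "wz": -40}, {"tx": 0, "ty": 0, "tz": 0, "wx": 0, "wy": 0, "wz": -50}]'

```text
clock: 14.38
eef_pos: [683.4, -97.2, 239.5]
tool_rot: [0.157, 0.988, -0.0, 0.001]
wrist_force: [1.3, 0.3, -0.8]
gripper_width: 59.9
```

>>> servo_tool --steps '[{"tx": 0, "ty": 0, "tz": 0, "wx": 0, "wy": 0, "wz": -10}, {"tx": 0, "ty": 0, "tz": 0, "wx": 0, "wy": 0, "wz": -20}, {"tx": 0, "ty": 0, "tz": 0, "wx": 0, "wy": 0, "wz": -30}, {"tx": 0, "ty": 0, "tz": 0, "wx": 0, "wy": 0, "wz": -30}, {"tx": 0, "ty": 0, "tz": 0, "wx": 0, "wy": 0, "wz": -30}]'

```text
clock: 15.0
eef_pos: [683.2, -97.0, 238.8]
tool_rot: [-0.099, 0.995, -0.0, 0.001]
wrist_force: [-0.7, -0.3, -0.8]
gripper_width: 59.8
```

```bash
python3 st.py; python3 look.py w10
python3 - <<'E'
from h import *
import pickle
i=pickle.load(open("pics/w10.pkl","rb"));d=np.load("pics/w10.npy");P=cloud(i,d)
m=(abs(P[...,2]-193)<4)&(np.hypot(P[...,0]-683,P[...,1]+97)<20)
Q=P[m];print(len(Q),Q.mean(0),cv2.minEnclosingCircle(Q[:,:2].astype(np.float32)))
E
```

```text
t 15.0 p [683.2 -97.  238.8] seatframe [ -0.3   0.  238.8]
tool x,y,z in (ex,ey,ez):
[[-1.    -0.005 -0.001]
 [-0.005  1.    -0.001]
 [ 0.001 -0.001 -1.   ]]
front corner [-1.230e+01 -1.000e-01  2.168e+02]
low corner [1.070e+01 1.000e-01 2.168e+02]
body21 [-21.4  -0.  313.8]
body38 [-3.840e+01 -1.000e-01  2.897e+02]
q [ 0.22  0.62 -0.27  1.41  0.17  1.14  1.7 ] F seat [-0.73 -0.15 -0.83] M [ 0.056 -0.009 -0.013] grip 59.79435043031307
{'clock': 15.0, 'eef_pos': [683.221, -97.035, 238.801], 'tool_rot': [-0.099, 0.995, -0.0, 0.001], 'q': [0.224, 0.617, -0.269, 1.406, 0.171, 1.14, 1.7], 'wrist_force': [-0.688, -0.287, -0.831], 'moment': [0.056, -0.009, -0.013], 'gripper_width': 59.794}
1107 [680.34523932 -97.51312079 193.3994576 ] ((681.1026000976562, -97.47410583496094), 10.466209411621094)
```

View pics/w10.png

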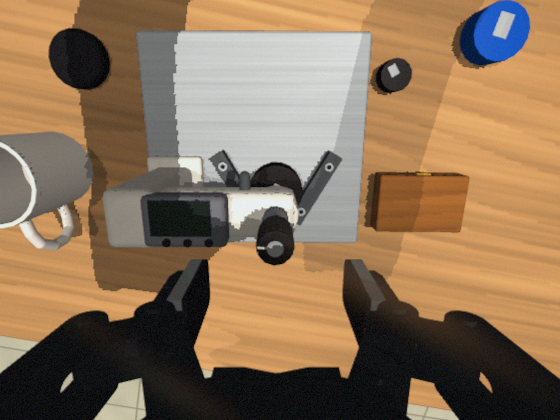

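>>> servo_tool --steps '[{"tx": 0.0016, "ty": 0, "tz": 0.012, "wx": 0, "wy": 0, "wz": 0}, {"tx": 0.0016, "ty": 0, "tz": 0.026, "wx": 0, "wy": 0, "wz": 0}, {"tx": 0.0016, "ty": 0, "tz": 0.04, "wx": 0, "wy": 0, "wz": 0}, {"tx": 0.0016, "ty": 0, "tz": 0.051, "wx": 0, "wy": 0, "wz": 0}, {"tx": 0.0016, "ty": 0, "tz": 0.051, "wx": 0, "wy": 0, "wz": 0}]'

```text
clock: 15.68
eef_pos: [681.1, -97.0, 185.8]
tool_rot: [-0.101, 0.995, 0.0, -0.001]
wrist_force: [-0.0, -0.3, -0.3]
gripper_width: 59.8
```

```bash
python3 st.py; python3 look.py w11
```

```text
t 15.675 p [681.1 -97.  185.8] seatframe [ -2.4   0.5 185.8]
tool x,y,z in (ex,ey,ez):
[[-1.    -0.009  0.001]
 [-0.009  1.     0.   ]
 [-0.001  0.    -1.   ]]
front corner [-14.4   0.3 163.9]
low corner [  8.6   0.6 163.8]
body21 [-2.330e+01  2.000e-01  2.609e+02]
body38 [-4.030e+01  1.000e-01  2.369e+02]
q [ 0.22  0.66 -0.26  1.48  0.19  1.03  1.69] F seat [-0.09 -0.27 -0.27] M [ 0.008  0.014 -0.012] grip 59.84876520359267
{'clock': 15.675, 'eef_pos': [681.076, -97.013, 185.841], 'tool_rot': [-0.101, 0.995, 0.0, -0.001], 'q': [0.223, 0.659, -0.264, 1.476, 0.188, 1.032, 1.689], 'wrist_force': [-0.036, -0.286, -0.272], 'moment': [0.008, 0.014, -0.012], 'gripper_width': 59.849}
```

View pics/w11.png

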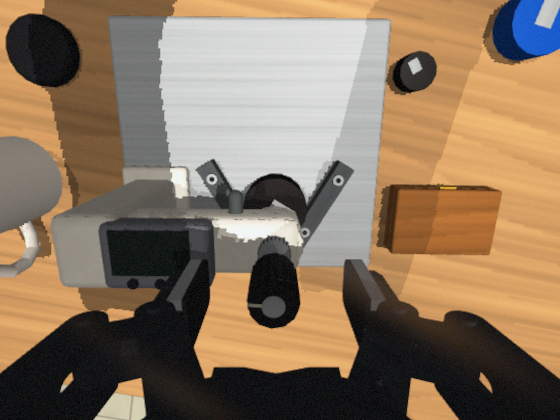

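The knob at (273,290) is midway between the pads. Raise 2 mm and close gently.

>>> servo_tool --steps '[{"tx": 0, "ty": 0, "tz": -0.002, "wx": 0, "wy": 0, "wz": 0}, {"tx": 0, "ty": 0, "tz": -0.002, "wx": 0, "wy": 0, "wz": 0}, {"tx": 0, "ty": 0, "tz": -0.002, "wx": 0, "wy": 0, "wz": 0}, {"tx": 0, "ty": 0, "tz": -0.002, "wx": 0, "wy": 0, "wz": 0}, {"tx": 0, "ty": 0, "tz": -0.002, "wx": 0, "wy": 0, "wz": 0}]' --grip 0.01 --grip_force 25

```text
clock: 16.35
eef_pos: [682.1, -97.7, 190.1]
tool_rot: [-0.101, 0.995, -0.001, 0.001]
wrist_force: [0.8, -2.1, 5.7]
gripper_width: 18.9
```

```bash
python3 st.py; python3 look.py w12
```

```text
t 16.35 p [682.1 -97.7 190.1] seatframe [ -1.5  -0.4 190.1]
tool x,y,z in (ex,ey,ez):
[[-1.    -0.009 -0.002]
 [-0.009  1.    -0.002]
 [ 0.002 -0.002 -1.   ]]
front corner [-13.4  -0.6 168.1]
low corner [  9.6  -0.4 168.1]
body21 [-22.7  -0.5 265.1]
body38 [-39.6  -0.7 241. ]
q [ 0.22  0.65 -0.26  1.47  0.19  1.04  1.69] F seat [ 0.43 -2.23  5.75] M [-0.44  -0.028 -0.015] grip 18.882118638318655
{'clock': 16.35, 'eef_pos': [682.126, -97.696, 190.115], 'tool_rot': [-0.101, 0.995, -0.001, 0.001], 'q': [0.223, 0.655, -0.264, 1.472, 0.187, 1.037, 1.689], 'wrist_force': [0.849, -2.111, 5.749], 'moment': [-0.44, -0.028, -0.015], 'gripper_width': 18.882}
```

View pics/w12.png

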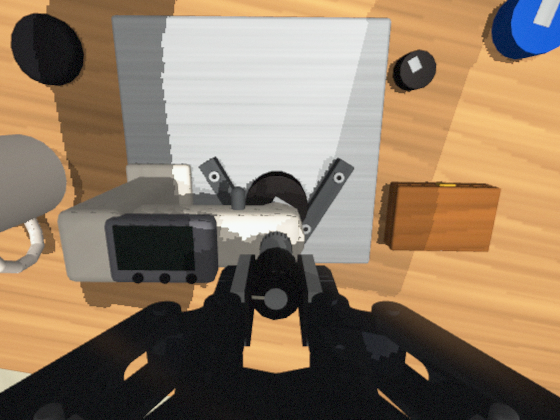

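Grip holds the knob at (275,290), 18.9 mm wide. Now turn clockwise (+wz) in steps.

>>> servo_tool --steps '[{"tx": 0, "ty": 0, "tz": -0.0005, "wx": 0, "wy": 0, "wz": 8}, {"tx": 0, "ty": 0, "tz": -0.001, "wx": 0, "wy": 0, "wz": 16}, {"tx": 0, "ty": 0, "tz": -0.001, "wx": 0, "wy": 0, "wz": 24}, {"tx": 0, "ty": 0, "tz": -0.001, "wx": 0, "wy": 0, "wz": 32}, {"tx": 0, "ty": 0, "tz": -0.001, "wx": 0, "wy": 0, "wz": 40}]'

```text
clock: 17.02
eef_pos: [681.9, -98.5, 190.3]
tool_rot: [0.248, 0.969, -0.001, 0.001]
wrist_force: [1.9, -5.1, -1.0]
gripper_width: 19.4
```

```bash
python3 st.py; python3 look.py w13
```

```text
t 17.025 p [681.9 -98.5 190.3] seatframe [ -1.8  -1.1 190.3]
tool x,y,z in (ex,ey,ez):
[[-0.768  0.64  -0.003]
 [ 0.64   0.768 -0.001]
 [ 0.001 -0.002 -1.   ]]
front corner [-11.    6.5 168.2]
low corner [  6.7  -8.2 168.3]
body21 [-18.1  12.5 265.2]
body38 [-31.1  23.3 241.2]
q [ 0.12  0.65 -0.07  1.48  0.05  1.02  1.1 ] F seat [ 0.93 -5.36 -0.96] M [-1.023 -0.406  0.015] grip 19.422016806585038
{'clock': 17.025, 'eef_pos': [681.938, -98.471, 190.265], 'tool_rot': [0.248, 0.969, -0.001, 0.001], 'q': [0.116, 0.647, -0.073, 1.476, 0.054, 1.019, 1.099], 'wrist_force': [1.942, -5.078, -0.964], 'moment': [-1.023, -0.406, 0.015], 'gripper_width': 19.422}
```

View pics/w13.png

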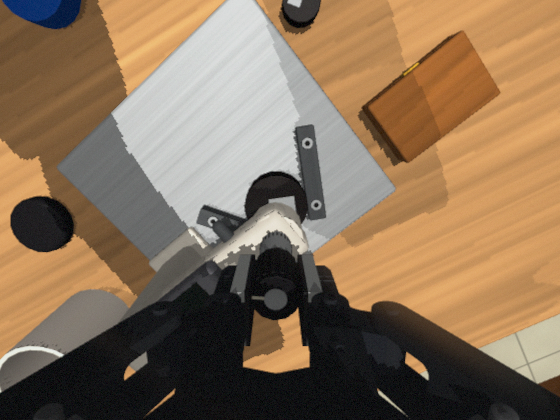

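The knob mark at (258,297) turns with the tool, so there is no slip in the grip. I'll continue with a small centring shift to ease the side force.

>>> servo_tool --steps '[{"tx": -0.0003, "ty": -0.0002, "tz": 0, "wx": 0, "wy": 0, "wz": 8}, {"tx": -0.0006, "ty": -0.0004, "tz": 0, "wx": 0, "wy": 0, "wz": 16}, {"tx": -0.0006, "ty": -0.0004, "tz": 0, "wx": 0, "wy": 0, "wz": 24}, {"tx": -0.0006, "ty": -0.0004, "tz": 0, "wx": 0, "wy": 0, "wz": 32}, {"tx": -0.0006, "ty": -0.0004, "tz": 0, "wx": 0, "wy": 0, "wz": 40}]'

```text
clock: 17.7
eef_pos: [681.5, -99.0, 190.2]
tool_rot: [0.564, 0.826, -0.001, 0.001]
wrist_force: [-1.5, -4.4, 1.3]
gripper_width: 19.3
```

```bash
python3 st.py
```

```text
t 17.7 p [681.5 -99.  190.2] seatframe [ -2.3  -1.6 190.2]
tool x,y,z in (ex,ey,ez):
[[-0.177  0.984 -0.002]
 [ 0.984  0.177 -0.   ]
 [-0.    -0.002 -1.   ]]
front corner [ -4.5  10.1 168.2]
low corner [ -0.4 -12.5 168.2]
body21 [ -6.1  19.2 265.2]
body38 [ -9.1  35.9 241.1]
q [ 0.01  0.65  0.12  1.48 -0.08  1.01  0.52] F seat [-2.28 -4.07  1.31] M [-0.902  0.28   0.074] grip 19.319589271383627
```

>>> servo_tool --steps '[{"tx": -0.0003, "ty": -0.0001, "tz": 0, "wx": 0, "wy": 0, "wz": 8}, {"tx": -0.0006, "ty": -0.0003, "tz": 0, "wx": 0, "wy": 0, "wz": 16}, {"tx": -0.0006, "ty": -0.0003, "tz": 0, "wx": 0, "wy": 0, "wz": 24}, {"tx": -0.0006, "ty": -0.0003, "tz": 0, "wx": 0, "wy": 0, "wz": 32}, {"tx": -0.0006, "ty": -0.0003, "tz": 0, "wx": 0, "wy": 0, "wz": 40}]'

```text
clock: 18.32
eef_pos: [680.8, -99.2, 190.2]
tool_rot: [0.812, 0.583, -0.001, 0.0]
wrist_force: [-4.4, -2.3, 3.8]
gripper_width: 19.0
```

```bash
python3 st.py; python3 look.py w14
python3 - <<'E'
from h import *
im,d=robot.snapshot("scene");cv2.imwrite("pics/s14.png",cv2.resize(im[170:270,120:260,::-1],None,fx=5,fy=5))
E
```

```text
t 18.325 p [680.8 -99.2 190.2] seatframe [ -3.   -1.6 190.2]
tool x,y,z in (ex,ey,ez):
[[ 0.497  0.868 -0.001]
 [ 0.868 -0.497 -0.001]
 [-0.001 -0.001 -1.   ]]
front corner [  2.9   8.8 168.2]
low corner [ -8.5 -11.2 168.2]
body21 [  7.5  16.7 265.2]
body38 [ 15.9  31.4 241.1]
q [-0.1   0.67  0.31  1.49 -0.22  1.02 -0.06] F seat [-4.8  -1.43  3.77] M [-0.579  0.88   0.054] grip 19.013037320887005
{'clock': 18.325, 'eef_pos': [680.84, -99.157, 190.182], 'tool_rot': [0.812, 0.583, -0.001, 0.0], 'q': [-0.098, 0.669, 0.313, 1.486, -0.224, 1.023, -0.057], 'wrist_force': [-4.436, -2.332, 3.768], 'moment': [-0.579, 0.88, 0.054], 'gripper_width': 19.013}
```

View pics/w14.png

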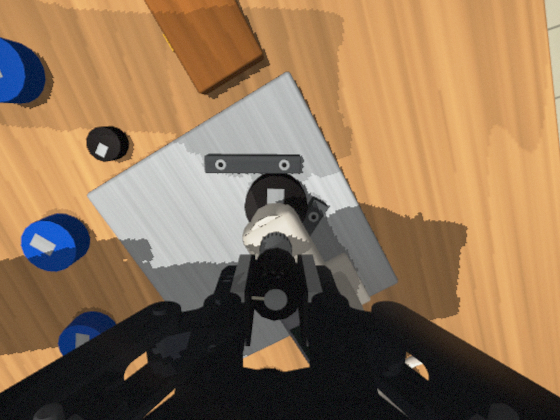

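View pics/s14.png

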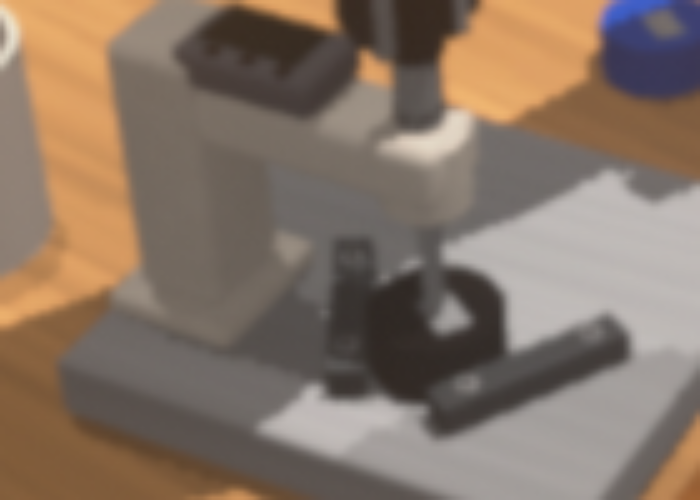

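The mark at (258,298) still turns with the tool (120° done), and the mount is still in the V. Continuing.

>>> servo_tool --steps '[{"tx": -0.0003, "ty": -0.0003, "tz": 0, "wx": 0, "wy": 0, "wz": 8}, {"tx": -0.0003, "ty": -0.0005, "tz": 0, "wx": 0, "wy": 0, "wz": 16}, {"tx": -0.0003, "ty": -0.0005, "tz": 0, "wx": 0, "wy": 0, "wz": 24}, {"tx": -0.0003, "ty": -0.0005, "tz": 0, "wx": 0, "wy": 0, "wz": 32}, {"tx": -0.0003, "ty": -0.0005, "tz": 0, "wx": 0, "wy": 0, "wz": 40}]'

```text
clock: 19.05
eef_pos: [680.2, -98.8, 190.2]
tool_rot: [0.963, 0.27, -0.001, -0.0]
wrist_force: [-5.7, -0.7, 3.6]
gripper_width: 19.1
```

```bash
python3 st.py
```

```text
t 19.05 p [680.2 -98.8 190.2] seatframe [ -3.6  -1.1 190.2]
tool x,y,z in (ex,ey,ez):
[[ 0.938  0.346 -0.001]
 [ 0.346 -0.938 -0.001]
 [-0.001  0.    -1.   ]]
front corner [  7.6   3.  168.2]
low corner [-13.9  -4.9 168.2]
body21 [ 16.2   6.1 265.2]
body38 [ 32.1  12.  241.1]
q [-0.2   0.7   0.51  1.49 -0.37  1.05 -0.63] F seat [-5.77  0.41  3.56] M [-0.348  1.052  0.066] grip 19.13497307536804
```

>>> servo_tool --steps '[{"tx": -0.0004, "ty": -0.0001, "tz": 0, "wx": 0, "wy": 0, "wz": 8}, {"tx": -0.0008, "ty": -0.0003, "tz": 0, "wx": 0, "wy": 0, "wz": 16}, {"tx": -0.0008, "ty": -0.0003, "tz": 0, "wx": 0, "wy": 0, "wz": 24}, {"tx": -0.0008, "ty": -0.0003, "tz": 0, "wx": 0, "wy": 0, "wz": 32}, {"tx": -0.0008, "ty": -0.0003, "tz": 0, "wx": 0, "wy": 0, "wz": 40}]'

```text
clock: 19.68
eef_pos: [679.9, -98.1, 190.2]
tool_rot: [0.997, -0.075, -0.0, -0.0]
wrist_force: [-3.5, -0.2, 3.8]
gripper_width: 19.1
```

```bash
python3 st.py; python3 look.py w15
python3 - <<'E'
from h import *
im,d=robot.snapshot("scene");cv2.imwrite("pics/s15.png",cv2.resize(im[170:270,120:260,::-1],None,fx=5,fy=5))
E
```

```text
t 19.675 p [679.9 -98.1 190.2] seatframe [ -3.7  -0.4 190.2]
tool x,y,z in (ex,ey,ez):
[[ 0.941 -0.337 -0.   ]
 [-0.337 -0.941 -0.001]
 [-0.     0.001 -1.   ]]
front corner [  7.5  -4.4 168.2]
low corner [-14.1   3.4 168.2]
body21 [ 16.   -7.5 265.2]
body38 [ 32.  -13.2 241.2]
q [-0.29  0.75  0.7   1.5  -0.52  1.09 -1.2 ] F seat [-3.51  0.52  3.75] M [ 0.054  0.757 -0.022] grip 19.114060820013837
{'clock': 19.675, 'eef_pos': [679.895, -98.089, 190.206], 'tool_rot': [0.997, -0.075, -0.0, -0.0], 'q': [-0.293, 0.748, 0.7, 1.497, -0.518, 1.088, -1.202], 'wrist_force': [-3.547, -0.166, 3.754], 'moment': [0.054, 0.757, -0.022], 'gripper_width': 19.114}
```

View pics/w15.png

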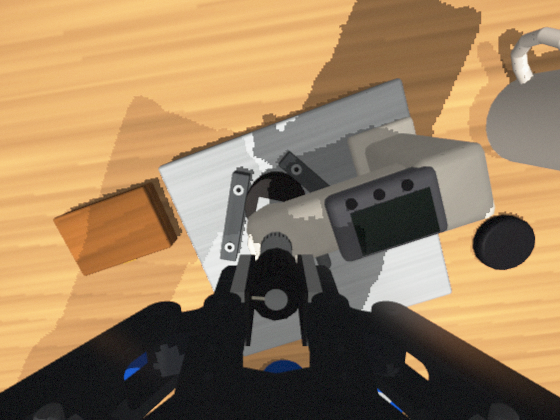

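View pics/s15.png

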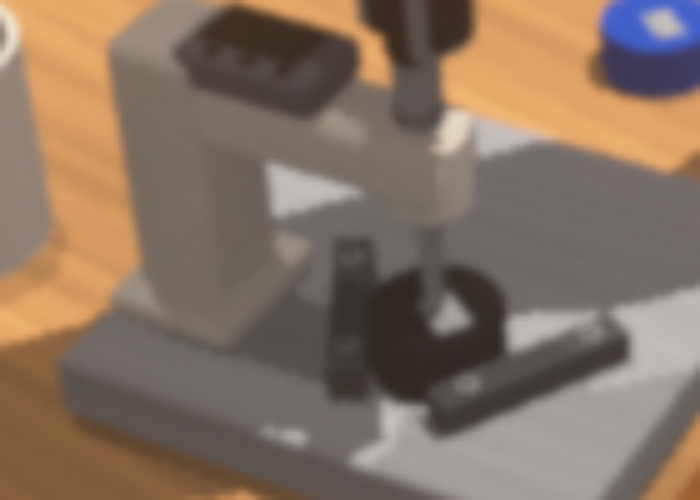

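>>> servo_tool --steps '[{"tx": -0.0003, "ty": 0, "tz": 0, "wx": 0, "wy": 0, "wz": 8}, {"tx": -0.0003, "ty": 0, "tz": 0, "wx": 0, "wy": 0, "wz": 16}, {"tx": -0.0003, "ty": 0, "tz": 0, "wx": 0, "wy": 0, "wz": 24}, {"tx": -0.0003, "ty": 0, "tz": 0, "wx": 0, "wy": 0, "wz": 32}, {"tx": -0.0003, "ty": 0, "tz": 0, "wx": 0, "wy": 0, "wz": 38}]'

```text
clock: 20.4
eef_pos: [680.1, -97.5, 190.2]
tool_rot: [0.919, -0.395, -0.0, -0.001]
wrist_force: [-1.8, 1.0, 3.4]
gripper_width: 19.1
```

```bash
python3 st.py; python3 look.py w16
python3 - <<'E'
import cv2,numpy as np
a=[cv2.resize(cv2.imread(f"pics/{n}.png")[215:320,225:330],None,fx=3.5,fy=3.5,interpolation=cv2.INTER_CUBIC) for n in("w15","w16")]
cv2.imwrite("pics/th.png",np.hstack(a))
E
```

```text
t 20.4 p [680.1 -97.5 190.2] seatframe [ -3.4   0.2 190.2]
tool x,y,z in (ex,ey,ez):
[[ 0.536 -0.844 -0.001]
 [-0.844 -0.536 -0.001]
 [ 0.001  0.001 -1.   ]]
front corner [  3.1  -9.9 168.2]
low corner [ -9.3   9.5 168.2]
body21 [  7.8 -17.6 265.2]
body38 [ 16.9 -31.9 241.2]
q [-0.37  0.81  0.88  1.5  -0.66  1.15 -1.75] F seat [-1.56  1.36  3.41] M [ 0.429  0.465 -0.004] grip 19.057625335796
{'clock': 20.4, 'eef_pos': [680.133, -97.452, 190.185], 'tool_rot': [0.919, -0.395, -0.0, -0.001], 'q': [-0.367, 0.807, 0.878, 1.5, -0.657, 1.147, -1.747], 'wrist_force': [-1.794, 1.034, 3.407], 'moment': [0.429, 0.465, -0.004], 'gripper_width': 19.058}
```

View pics/th.png

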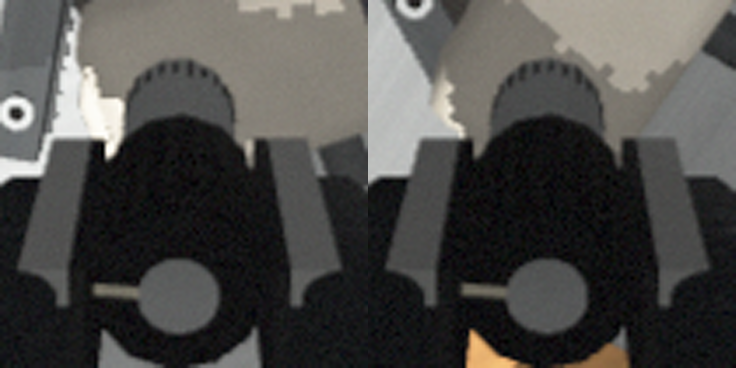

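The mark stayed fixed relative to the jaws over all 238°, so the ratchet must have slipped. Release and rise.

>>> servo_tool --steps '[{"tx": 0, "ty": 0, "tz": 0, "wx": 0, "wy": 0, "wz": 0}, {"tx": 0, "ty": 0, "tz": 0, "wx": 0, "wy": 0, "wz": 0}, {"tx": 0, "ty": 0, "tz": 0, "wx": 0, "wy": 0, "wz": 0}, {"tx": 0, "ty": 0, "tz": 0, "wx": 0, "wy": 0, "wz": 0}, {"tx": 0, "ty": 0, "tz": 0, "wx": 0, "wy": 0, "wz": 0}]' --grip 0.06

```text
clock: 21.08
eef_pos: [680.2, -98.7, 190.2]
tool_rot: [0.919, -0.394, 0.0, -0.0]
wrist_force: [-0.3, -0.6, 0.5]
gripper_width: 59.8
```

>>> servo_tool --steps '[{"tx": 0, "ty": 0, "tz": -0.01, "wx": 0, "wy": 0, "wz": 0}, {"tx": 0, "ty": 0, "tz": -0.03, "wx": 0, "wy": 0, "wz": 0}, {"tx": 0, "ty": 0, "tz": -0.06, "wx": 0, "wy": 0, "wz": 0}, {"tx": 0, "ty": 0, "tz": -0.09, "wx": 0, "wy": 0, "wz": 0}, {"tx": 0, "ty": 0, "tz": -0.12, "wx": 0, "wy": 0, "wz": 0}]'

```text
clock: 21.7
eef_pos: [680.1, -98.9, 313.0]
tool_rot: [0.919, -0.394, 0.001, -0.0]
wrist_force: [-0.2, 0.3, 0.3]
gripper_width: 59.7
```

```bash
python3 st.py; python3 look.py w17
python3 - <<'E'
from h import *
im,d=robot.snapshot("scene");a=cv2.resize(im[170:270,120:260,::-1],None,fx=4.6,fy=4.6);cv2.imwrite("pics/s17.png",a)
i=robot.camera_info("scene")
for n,z in(("seat",30),("mount",30),("spindle",55)):
    for q in robot.place_of(n,"scene")[:3]: print(n,round(q["p"],2),np.round(q["position"],1),np.round(atz(i,q["position"],z),1))
E
```

```text
t 21.7 p [680.1 -98.9 313. ] seatframe [ -3.7  -1.2 313. ]
tool x,y,z in (ex,ey,ez):
[[ 0.537 -0.843  0.002]
 [-0.843 -0.537 -0.001]
 [ 0.002 -0.001 -1.   ]]
front corner [  2.8 -11.4 291.1]
low corner [ -9.6   8.  291. ]
body21 [  7.4 -18.8 388.1]
body38 [ 16.6 -33.2 364.1]
q [-0.38  0.71  0.94  1.33 -0.57  1.38 -1.83] F seat [-0.13  0.3   0.29] M [ 0.014 -0.035  0.016] grip 59.71839707510361
{'clock': 21.7, 'eef_pos': [680.08, -98.937, 313.036], 'tool_rot': [0.919, -0.394, 0.001, -0.0], 'q': [-0.376, 0.715, 0.944, 1.327, -0.572, 1.376, -1.828], 'wrist_force': [-0.188, 0.273, 0.29], 'moment': [0.014, -0.035, 0.016], 'gripper_width': 59.718}
seat 0.67 [208.6 241.8] [682.5 -95.9  30. ]
mount 0.93 [207.2 240.2] [ 680.7 -100.9   30. ]
mount 0.84 [250.3 180.4] [ 482.3 -159.1   30. ]
mount 0.74 [287. 205.] [506.6 -47.8  30. ]
spindle 0.52 [207.  228.8] [ 678.7 -101.1   55. ]
spindle 0.34 [184.1 191.1] [ 618.7 -214.7   55. ]
```

View pics/w17.png

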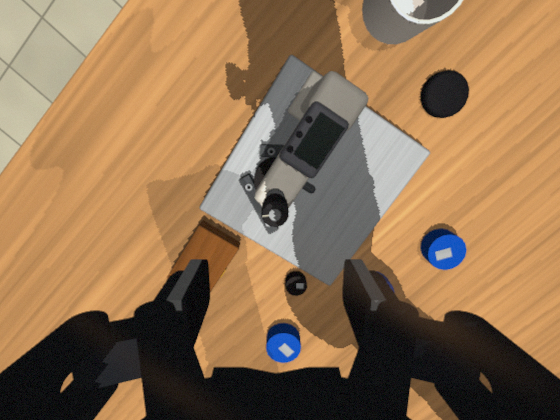

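View pics/s17.png

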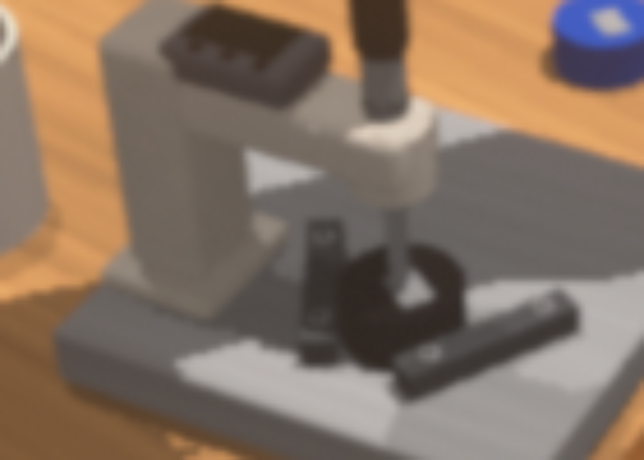

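Run:
```python
from cell import robot
print(robot.finish_job()); print(robot.read_state()["clock"])
```

```text
the job is handed in; nothing more can be done
None
the job is handed in; nothing more can be done
```

I handed the job in at about 22 s of robot time. By my last pictures the mount sits in the V with the spindle down on it. Nothing directly measured the slip or the spindle force, and no verdict came back.

- **Seating the mount:** I slid the large dark mount along the plate with closed, tilted fingers until about 6 N of resistance built up. At that point the fingertip was 25 mm short of the seat, which is where a 50 mm disc touching both guides should stop it. A look from behind showed the mount centred between the guides.
- **Turning the knob:** I turned it 238° (4.15 rad) clockwise in one grip. The mark on top of the knob stayed fixed relative to the jaws in the pictures, so it did not slip in the grip. With the stated thimble start of 0.5 to 1.9 rad, that works out to a ratchet slip of about 0.95 to 2.35 rad.
- **Last checks:** After I released the knob and rose clear, the gripper touched nothing. The scene picture shows the spindle tip on the mount and the mount in the V. The small mount, lens cap, mug and case look undisturbed, but I did not re-measure their positions.
- **What failed or disagreed:**
  - My first move calls were refused because the rows lacked some of the six numbers.
  - The planned 25° tilt was out of reach, so I pushed at 12 to 18°.
  - The image-based estimates of the seat and mount differed by 2 to 5 mm, so I relied on the push contact to judge seating.
  - Side forces of up to about 6 N came up while turning, and I reduced them with small centring shifts.

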